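# Lock the day's pearls in the counter strongbox

## Task

We are closing the pearl counter: stand every small jar of graded pearls upright on the floor of the strongbox, then fit the lift-out lid by hooking its tongue end under the box's lip and swinging the other end down until it lies flat and fully home. Lock it with the key from the wooden block: push the key fully into the lock, turn it clockwise to its stop and back home so the bolt stays thrown over the lid, draw it out and stand it fully down in its block again. Leave the large jar, the sorting tray and the scale where they are.

Things in the scene. Friction and masses are not known exactly. Their poses are not given: they have to be found in the camera images.
- strongbox: Grey steel strongbox fixed to the counter. Origin: underside of the chamber, in its middle; +x to the lock end, z up. Square chamber open at the top: inside x and y from -88 to 88 mm, floor top at z = 4 mm, walls 4 mm thick, side walls 86 mm high. A ledge 12 mm wide along each end wall (x = -88 to -76 and 76 to 88 mm, top at z = 78 mm) carries the lid. Lip at the -x end (see lip), lock at the +x end.
- lip (a point): Middle of the lip's lower inner edge (box x = -72, y = 0, z = 92 mm). The wall at the -x end is 97 mm high; from its top the lip, 5 mm thick, reaches 16 mm inward over the full width (x = -88 to -72), leaving 14 mm of height between ledge and lip. End walls are 176 mm apart, the lid is 171 mm long: it goes in only tilted, tongue first under the lip, then down at the lock end.
- keyhole (a point): Centre of the keyhole in the top of the lock case (box x = 119, y = 0, z = 104 mm; case x = 88 to 150, y = -34 to 34 mm). Slot 24 mm along the box's x, 8 mm wide, edges chamfered 1 mm. The key enters straight down with its wide side (key x) along the box's x, either way round, until its collar lies on the case; it goes in and out only with the core near 0.
- lock_core (a joint): Turning core inside the lock, driven by the key's bit once the key is fully down: 0 = home, grows clockwise seen from above, stop at 1.3 rad (75 degrees). Light friction (0.04 N m, more while it pushes the bolt), no spring; the bit has about 0.1 rad of play in it each way. Turning to the stop pushes the bolt out; turning back leaves the bolt out.
- bolt (a joint): Lock bolt, m of travel out of the case towards the lid: 0 = withdrawn (start), about 0.0125 once the core has been at its stop. Tongue 40 mm wide and 8 mm thick at box z = 84.5 to 92.5 mm, which comes out over the edge of the seated lid (lid top at z = 83 mm); friction holds it where it is. With the bolt out the lid cannot be put in.
- lid: Loose steel lid, 0.37 to 0.63 kg, flat on the counter at the start: plate 171 (x) x 168 (y) x 5 mm, origin in the middle of its underside, z up. Tongue end at -x: its last 20 mm are only 140 mm wide. Upright dark pull on top (see lid_pull). Seated, it lies on both ledges, underside at box z = 78 mm, its axes along the box's, centred to 3 mm lengthwise and 4 mm sideways.
- lid_tongue (a point): Middle of the tongue's lower rear edge: lid x = -85.5 mm, y = 0, z = 0.
- lid_pull (a point): Grip point on the lid's pull, a slab 12 (x) x 70 (y) mm, from z = 5 to 43 mm of the lid, centred at lid x = +20, y = 0, nearer to the free (lock) end. This point is its middle, 31 mm above the lid's underside; grip across the 12 mm (lid x).
- jar1: Small clear jar of pearls, 0.18 to 0.28 kg, upright on the counter at the start; may be absent. Origin: middle of its underside, z up. Body 58 mm in diameter and 45 mm high, above it a bare metal cap 44 mm in diameter from z = 45 to 68 mm, by which it is held.
- jar2: Small clear jar of pearls, 0.18 to 0.28 kg, upright on the counter at the start; may be absent. Origin: middle of its underside, z up. Body 58 mm in diameter and 45 mm high, above it a bare metal cap 44 mm in diameter from z = 45 to 68 mm, by which it is held.
- jar3: Small clear jar of pearls, 0.18 to 0.28 kg, upright on the counter at the start; may be absent. Origin: middle of its underside, z up. Body 58 mm in diameter and 45 mm high, above it a bare metal cap 44 mm in diameter from z = 45 to 68 mm, by which it is held.
- jar4: Small clear jar of pearls, 0.18 to 0.28 kg, upright on the counter at the start; may be absent. Origin: middle of its underside, z up. Body 58 mm in diameter and 45 mm high, above it a bare metal cap 44 mm in diameter from z = 45 to 68 mm, by which it is held.
- key: Large safe key, 0.08 kg, 90 mm long, standing bit down in its block; origin in the middle of its lower tip, z up, x along its wide side. Bit 20 (x) x 5 (y) mm, z = 0 to 14 mm (last 4 mm slimmer), shank 7 mm in diameter, collar 18 mm in diameter from z = 36 to 40 mm, black flat bow 34 (x) x 10 (y) mm from z = 50 to 90 mm: hold it by the bow, across its 10 mm (key y).
- key_collar (a point): Centre of the underside of the key's collar, on the key's axis 36 mm above its tip; fully in, it lies at the keyhole's point or at the block slot's point.
- key_block: Fixed wooden block 66 (x) x 50 (y) x 48 mm high, origin in the middle of its underside; its place and yaw differ from start to start. Holds the key upright in a slot.
- block_slot (a point): Centre of the block's slot, in its top face 48 mm above the counter: 24 mm along the block's x, 8 mm along its y, 42 mm deep; the key stands in it with its x axis along the block's x, either way round, collar on the block.
- big_jar: Large clip-top glass jar of pearls, 100 mm in diameter, 189 mm high, origin in the middle of its underside. Not to be moved.
- sorting_tray: White sorting tray with loose pearls shown in it, 110 x 150 x 22 mm, origin in the middle of its underside. Not to be moved.
- scale: Grey pocket scale, 120 x 150 x 28 mm, origin in the middle of its underside. Not to be moved.
There are look-alikes about, which are no part of the job. There is more than one size of the key_block; the job needs the larger. What is shaped like the lid but green is not meant.

How it is judged:
On the way, in this order (a step that is already met when the one before it is completed fails the run):
1. every small jar stands upright on the strongbox's floor (x of jar1 in the frame of strongbox between -0.062 and 0.062 m and y of jar1 in the frame of strongbox between -0.062 and 0.062 m and z of jar1 in the frame of strongbox between 0 and 0.01 m and angle between each of jar1, jar2, jar3, jar4's own z axis and vertical below 0.15 rad and x of jar2 in the frame of strongbox between -0.062 and 0.062 m and y of jar2 in the frame of strongbox between -0.062 and 0.062 m and z of jar2 in the frame of strongbox between 0 and 0.01 m and x of jar3 in the frame of strongbox between -0.062 and 0.062 m and y of jar3 in the frame of strongbox between -0.062 and 0.062 m and z of jar3 in the frame of strongbox between 0 and 0.01 m and x of jar4 in the frame of strongbox between -0.062 and 0.062 m and y of jar4 in the frame of strongbox between -0.062 and 0.062 m and z of jar4 in the frame of strongbox between 0 and 0.01 m), for 0.2 s.
2. the lid's tongue is hooked under the lip while its free end is still raised (x of lid_tongue in the frame of strongbox between -0.092 and -0.0765 m and y of lid_tongue in the frame of strongbox between -0.03 and 0.03 m and z of lid_tongue in the frame of strongbox between 0.074 and 0.091 m and angle between lid's own z axis and vertical between 0.1 and 0.6 rad), for 0.1 s.
3. the lid has been swung down and lies flat on both ledges, bolt still withdrawn (z of lid in the frame of strongbox between 0.075 and 0.0815 m and x of lid in the frame of strongbox between -0.006 and 0.006 m and y of lid in the frame of strongbox between -0.008 and 0.008 m and angle between lid's own z axis and vertical below 0.035 rad and angle between the x axis of lid and the x axis of strongbox, either way round below 0.08 rad and value of joint bolt below 0.003 m), for 0.2 s.
4. the key, fully in the lock, is turned to its stop (horizontal distance between key_collar and keyhole below 0.008 m and z of key_collar in the frame of strongbox below 0.11 m and value of joint lock_core above 1.2 rad), for 0.1 s.
5. the key is turned back home, still in the lock, with the bolt left out (horizontal distance between key_collar and keyhole below 0.008 m and z of key_collar in the frame of strongbox below 0.11 m and value of joint lock_core below 0.15 rad and value of joint bolt above 0.009 m), for 0.1 s.
At the end, for the whole second after the job is handed in: All small jars upright (0.15 rad) on the box floor; lid level on both ledges (3 mm, 0.035 rad), tongue under the lip; bolt out over 9 mm; lock core home (0.2 rad); key upright (0.15 rad) in its block, collar within 5 mm of its top; key and lid at rest (all of step 1 and z of lid in the frame of strongbox between 0.075 and 0.0815 m and x of lid in the frame of strongbox between -0.006 and 0.006 m and y of lid in the frame of strongbox between -0.008 and 0.008 m and angle between lid's own z axis and vertical below 0.035 rad and angle between the x axis of lid and the x axis of strongbox, either way round below 0.08 rad and horizontal distance between key_collar and block_slot below 0.008 m and z of key_collar in the frame of key_block below 0.053 m and angle between key's own z axis and vertical below 0.15 rad and value of joint bolt above 0.009 m and value of joint lock_core below 0.2 rad and linear speed of each of key, lid below 0.02 m/s); the robot touches nothing.
It fails at once if the large jar is pushed more than 30 mm aside (distance of big_jar from where it was at the start of the episode above 0.03 m).
It fails at once if the sorting tray is pushed more than 30 mm aside (distance of sorting_tray from where it was at the start of the episode above 0.03 m).
It fails at once if the scale is pushed more than 30 mm aside (distance of scale from where it was at the start of the episode above 0.03 m).
Of jar1, jar2, jar3, jar4 only 2 to 4 are there at a start; the rules pass over those that are not, and their reading is None.
At some moment in a run one of jar1, jar2, jar3, jar4, lid may be knocked a few centimetres aside while the robot is not near it.
It also fails if it takes over 210 s, if anything falls off the work surface, if the arm or the gripper's body presses on something with over 40 N, if the wrist force passes 120 N, or if a joint passes its speed limit or range.

## Robot

A 7-joint arm with a two-finger parallel gripper is mounted at the origin on the work surface. World frame = base frame: x ahead of the robot, y to its left, z up, the work surface at z = 0. Lengths are in m, angles in rad, forces in N, time in s.
With the tool pointing down it reaches from about 0.425 to 0.875 m from the base axis. Payload 4.7 kg.
Tool frame: the origin (TCP) lies at the very end of the fingers, on their centre line; the grasp point (between the pads) lies 19 mm behind it (grip_point_offset is the distance from the TCP to the grasp point, in m); x points along the fingers, z is the direction in which the jaws open and shut, and the axes are right-handed (so a half turn about x gives the same grasp; the last joint's range is limited). The gripper opens to 87 mm and grips with 3 to 60 N. Pads are 19 mm wide; open, the fingers measure 117 mm over their backs; the gripper's body (75 mm by 190 mm) begins 51 mm behind the grasp point.
Start: joints at [-1.212, 0.321, -0.07, 1.45, 0.023, 1.371, -0.057], TCP at [0.22, 0.612, 0.223] pointing down, gripper open.
Joint ranges: [-2.86, 2.86], [-0.3, 2.09], [-1.38, 1.24], [0.06, 2.45], [-1.56, 4.7], [0.09, 2.05], [-2.69, 2.69]. Speed limits (rad/s): [2.57, 2.57, 3.14, 3.14, 3.14, 3.14, 3.14].

## Interface

Orientations are given as a rotation vector (axis times angle).
In Python, from bench import get_state, get_image, calibration, close_job, grip_point_offset gives the robot as it stands.
- The arm moves only by the tool play_rows, never from a script. Its argument "targets" is a list of rows, each an object with "claw": the closure, from 0 (fully open) to 1 (shut); "linear": the shift along the tool's x, y, z as a fraction of full scale, a list of three; "rotation": the turn, a rotation vector about the tool's x, y, z as a fraction of full scale, a list of three. In form: [{"claw": claw, "linear": [x, y, z], "rotation": [wx, wy, wz]}, ...]. A call has 1 to 10 rows; each row shifts and turns the pose as measured when the row begins, along the tool's axes as they then stand; what a row does not reach is not made up. Full scale, the value 1, is 2.5 cm for a shift and 90 degrees for a turn. A row lasts 1/12 s, in which the tool goes at most 41.7 mm and 7.16 degrees, less where a joint would pass 70% of its speed; a pose out of reach is approached as far as the arm can. A call with a number of a shift or a turn outside -1 to 1 is refused whole. A call with a gripper value outside its range is refused whole. The fingers move at their own pace and stop on an object; "newtons" is the grip in N (left out, the last holds). Time passes only in rows, so rows that do not move let the fingers close. It gives the time, the measured TCP pose, the force and the opening at its end, in the units of the state.
- get_state(): the state, without advancing time (a new reading comes with each control period).
- get_image(name): name is "scene" or "top" or "wrist"; returns the picture (480x640x3 uint8, blue, green, red); there is no depth.
- calibration(name): a dict with "fx", "fy", "cx", "cy" (pixels), "rvec" (rotation vector, rad) and "tvec" (3), from world to camera coordinates, as OpenCV has them; the wrist camera has in their place "hand_eye" (4x4, takes a point from camera to tool coordinates, whose origin is the TCP and whose axes are the tool frame's). Camera axes: x right, y down, z forward; pixel columns grow to the right and rows downward; lengths in m; the calibration is good to about 2 mm. A picture is of the moment at which its call begins: read the wrist's pose just before it. calibration takes no time and is no camera call.
- close_job(): hands the job in, once; it reports no verdict.
The state is a dict: "time": time; "joint_positions": joint angles; "qd": joint speeds; "joint_torque": joint torques, N m; "position": TCP position; "tool_rot": TCP orientation; "ft_force": force on the tool from outside, world axes, zero at the start; "torque": the same for the moment, N m; "grip_width": opening from 0.0 (shut) to 1.0 (fully open).
Only numpy, scipy, OpenCV 4.12 (cv2) and the standard library are available. Lean on these libraries where they do the work, as an engineer would, in place of code of your own. Each camera call takes 0.05 s, during which the arm holds its last target. There are 200 camera calls.

## Working session

There is one attempt and no reset: what is moved stays moved. The work goes in short steps, Python scripts to look and compute and a tool call to move; the robot and the scene stay as the last step left them, time stands still between calls to the robot, and variables do not carry over. Pictures are saved under pics/ and viewed, about 12 in all and at most 16, crops included, and the job is handed in when it is done.

Besides the shell and the picture viewer there is one more tool, called after "Call:" by a JSON object that holds its "method" and its "body", one argument or row to a line. play_rows: Moves the arm, as the interface text tells. Shift numbers are shares of 2.5 cm and turn numbers shares of 90 degrees, none past 1 either way. Its arguments: {"type":"object","properties":{"targets":{"type":"array"},"newtons":{"type":"number"}},"required":["targets"]}

```bash
ls; mkdir -p pics
python3 - <<'E'
from bench import *
import cv2
s=get_state();print(s)
for n in("scene","top","wrist"):
    cv2.imwrite(f"pics/{n}0.png",get_image(n));print(n,calibration(n))
print(grip_point_offset)
E
```

```text
pics
{'time': 0.0, 'joint_positions': array([-1.21188393,  0.32180987, -0.07011643,  1.45168454,  0.02260981,
        1.37078684, -0.05691253]), 'qd': array([-0.00052109,  0.00061091, -0.00100415, -0.00119207, -0.00048438,
       -0.00063915, -0.00023213]), 'joint_torque': array([ 2.11532688e-04, -4.91288924e+01, -4.03726939e-01, -3.12526703e+01,
       -6.40363223e-02,  4.37287556e-02,  1.45186282e-04]), 'position': array([0.21955711, 0.61120604, 0.2214655 ]), 'tool_rot': array([-0.95276833,  1.35434017,  0.95082858]), 'ft_force': array([-0.20122284,  0.13150085, -0.31076924]), 'torque': array([ 0.03684026, -0.01894901,  0.02510966]), 'grip_width': 0.9945182449251092}
scene {'fx': 563.3438070673407, 'fy': 563.3438070673407, 'cx': 319.61289374222963, 'cy': 237.78068686572365, 'rvec': array([ 1.97913085,  1.25461883, -0.5808536 ]), 'tvec': array([-0.18185808, -0.2101749 ,  1.68861293])}
top {'fx': 475.2397851897782, 'fy': 475.2397851897782, 'cx': 333.172770656857, 'cy': 236.34380416392892, 'rvec': array([ 2.16670384, -2.03578381,  0.22504199]), 'tvec': array([-0.04638433,  0.49417976,  1.28776292])}
wrist {'fx': 398.30906257798455, 'fy': 398.30906257798455, 'cx': 314.7428835935075, 'cy': 243.04571856292023, 'hand_eye': array([[ 3.74719307e-05, -2.43397216e-01,  9.69926695e-01,
        -1.62309429e-01],
       [ 7.97286139e-04, -9.69926380e-01, -2.43397167e-01,
         6.69031015e-02],
       [ 9.99999681e-01,  7.82429672e-04,  1.57712212e-04,
         4.74899681e-04],
       [ 0.00000000e+00,  0.00000000e+00,  0.00000000e+00,
         1.00000000e+00]])}
0.0187
```

View pics/top0.png

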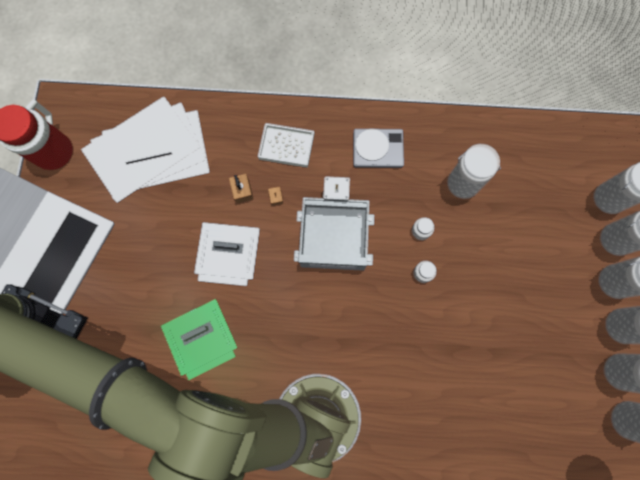

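View pics/scene0.png

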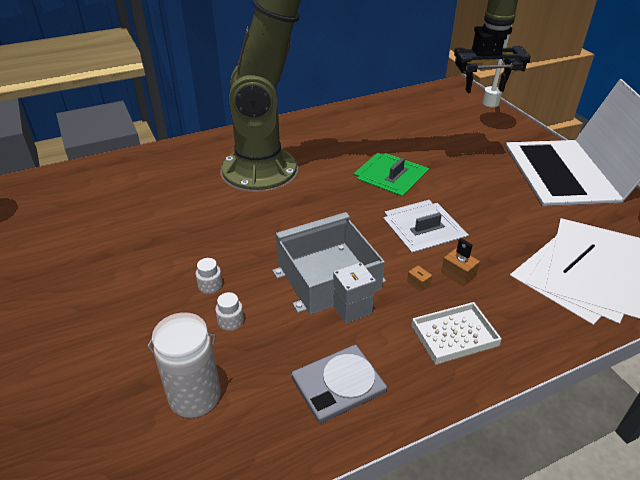

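Candidates: the lid is the grey-white plate (227,250), not the green one (199,338). The key block is the larger one, with the key (240,187), not the small one (276,196). Small jars are at (423,229) and (425,271); the big jar at (473,170) stays put. I'll check these in a close crop.

```bash
cat > h.py <<'E'
import numpy as np, cv2
from bench import *
from scipy.spatial.transform import Rotation as R
def ray(n,uv,st=None):
    c=calibration(n); uv=np.atleast_2d(uv).astype(float)
    d=np.c_[(uv[:,0]-c['cx'])/c['fx'],(uv[:,1]-c['cy'])/c['fy'],np.ones(len(uv))]
    if n=='wrist':
        st=st or get_state(); H=c['hand_eye']; Rt=R.from_rotvec(st['tool_rot']).as_matrix()
        return st['position']+Rt@H[:3,3], d@(Rt@H[:3,:3]).T
    M=R.from_rotvec(c['rvec']).as_matrix()
    return -M.T@c['tvec'], d@M
def onz(n,uv,z,st=None):
    o,d=ray(n,uv,st); return o+d*((z-o[2])/d[:,2])[:,None]
def proj(n,P,st=None):
    c=calibration(n);P=np.atleast_2d(P)
    if n=='wrist':
        st=st or get_state();H=c['hand_eye'];Rt=R.from_rotvec(st['tool_rot']).as_matrix()
        q=((P-st['position'])@Rt-H[:3,3])@H[:3,:3]
    else: q=P@R.from_rotvec(c['rvec']).as_matrix().T+c['tvec']
    return np.c_[q[:,0]/q[:,2]*c['fx']+c['cx'],q[:,1]/q[:,2]*c['fy']+c['cy']]
def move(p,yaw):
    """needed total shift in tool axes (units of 25mm), and turn about tool x (units 90deg) to reach TCP p, pointing down, jaw axis (tool z) at world yaw"""
    st=get_state();Rt=R.from_rotvec(st['tool_rot'])
    sh=Rt.inv().apply(np.array(p)-st['position'])/.025
    best=None
    for k in(0,np.pi):
        z=np.array([np.cos(yaw+k),np.sin(yaw+k),0]);x=np.array([0,0,-1.]);y=np.cross(z,x)
        rv=(Rt.inv()*R.from_matrix(np.c_[x,y,z])).as_rotvec()/(np.pi/2)
        if best is None or np.linalg.norm(rv)<np.linalg.norm(best): best=rv
    return sh.round(2),best.round(3)
E
python3 - <<'E'
from h import *
im=cv2.imread('pics/top0.png')
cv2.imwrite('pics/c1.png',cv2.resize(im[150:300,180:380],None,fx=4,fy=4,interpolation=cv2.INTER_CUBIC))
for n,uv,z in(("jarA",(424,225),.068),("jarB",(426.5,267),.068),("lidpull",(227,246),.043),("key",(239,183),.09),("box",(334,233),.08),("keyhole",(337,187),.104)):print(n,onz("top",uv,z).round(3))
E
```

```text
jarA [[ 0.542 -0.268  0.068]]
jarB [[ 0.423 -0.278  0.068]]
lidpull [[0.452 0.283 0.043]]
key [[0.625 0.259 0.09 ]]
box [[ 0.5   -0.018  0.08 ]]
keyhole [[ 0.626 -0.018  0.104]]
```

View pics/c1.png

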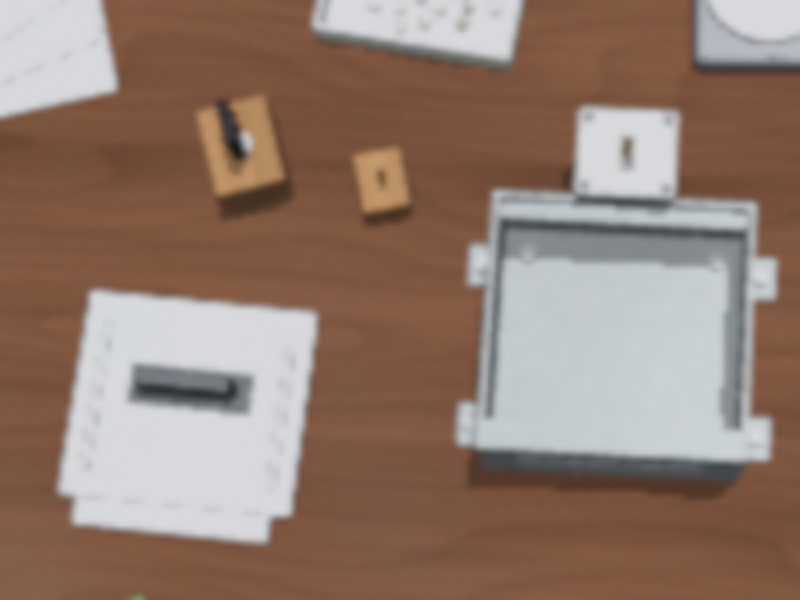

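View pics/wrist0.png

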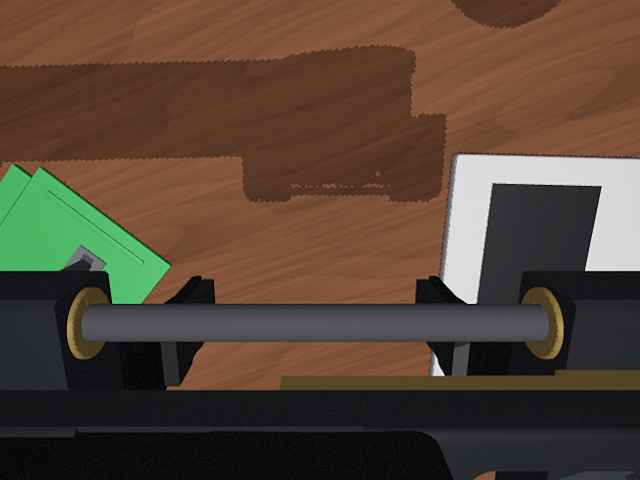

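Run:
```python
from h import *
f=lambda a:np.array(a)/4+[180,150]
pr=lambda n,a,z:(print(n,onz('top',f(a),z).round(4)[:,:2].tolist()))
def ang(a,b):d=b-a;return np.degrees(np.arctan2(d[1],d[0])).round(1)
c=onz('top',f([(580,107),(680,108),(673,198),(573,196)]),.104);print('case',c.mean(0),ang(c[2],c[1]),ang(c[3],c[0]))
c=onz('top',f([(90,291),(318,312),(292,517),(58,492)]),.005);print('lid',ang(c[2],c[1]),ang(c[3],c[0]),ang(c[1],c[0])-90,c.tolist())
c=onz('top',f([(197,112),(267,96),(287,185),(217,200)]),.048);print('block',c.mean(0),ang(c[2],c[1]),ang(c[3],c[0]),np.linalg.norm(c[0]-c[3]),np.linalg.norm(c[0]-c[1]))
c=onz('top',f([(491,190),(757,204),(747,452),(475,450)]),.086);print('box',c.tolist(),ang(c[2],c[1]),ang(c[3],c[0]))
print(move([.5,.2,.27],0.0))
```

```text
case [ 0.6231822  -0.01723238  0.104     ] -1.1 -0.5
lid -1.5 -1.8 -1.7999999999999972 [[0.5241849486388852, 0.3724634860839124, 0.004999999999999893], [0.5187870586828947, 0.20310540380600164, 0.004999999999999893], [0.3667454146104682, 0.2072043667164118, 0.004999999999999893], [0.374265212287898, 0.37723600313973255, 0.004999999999999893]]
block [0.62745689 0.2625089  0.048     ] 17.7 18.3 0.06922557022688526 0.05206779679747229
box [[0.5953316704379168, 0.07625448032319876, 0.08600000000000008], [0.5967303021199794, -0.11059282025385009, 0.08600000000000008], [0.4205638671017907, -0.1118362160371768, 0.08600000000000008], [0.41041162285575034, 0.0730537143409696, 0.08600000000000008]] 0.4 1.0
(array([ -1.91, -16.12, -11.7 ]), array([ 0.78 , -0.001,  0.001]))
```

Call:
{"method": "play_rows", "body": {
  "targets": [
    {"claw":0,"linear":[-0.2,0,0],"rotation":[0.078,0,0]},
    {"claw":0,"linear":[-0.2,0,0],"rotation":[0.078,0,0]},
    {"claw":0,"linear":[-0.2,0,0],"rotation":[0.078,0,0]},
    {"claw":0,"linear":[-0.2,0,0],"rotation":[0.078,0,0]},
    {"claw":0,"linear":[-0.2,0,0],"rotation":[0.078,0,0]},
    {"claw":0,"linear":[-0.2,0,0],"rotation":[0.078,0,0]},
    {"claw":0,"linear":[-0.2,0,0],"rotation":[0.078,0,0]},
    {"claw":0,"linear":[-0.2,0,0],"rotation":[0.078,0,0]},
    {"claw":0,"linear":[-0.2,0,0],"rotation":[0.078,0,0]},
    {"claw":0,"linear":[-0.2,0,0],"rotation":[0.078,0,0]}
  ],
  "newtons": 20
}}

```text
time: 0.98
position: [0.2186, 0.6083, 0.2668]
tool_rot: [0.01, 1.575, -0.031]
ft_force: [0.3, -0.1, 0.4]
grip_width: 1.0
```

Run:
```python
from h import *
s=get_state();print(s['joint_positions'].round(2),s['position'])
print(move([.45,.30,.27],0.0));print(R.from_rotvec(s['tool_rot']).as_matrix().round(2))
```

```text
[-1.34  0.31  0.09  1.38 -0.03  1.47 -1.27] [0.21862858 0.608345   0.26681994]
(array([-1.000e-02, -1.209e+01,  9.570e+00]), array([-0.016, -0.003,  0.008]))
[[-0.    0.03  1.  ]
 [-0.01  1.   -0.03]
 [-1.   -0.01 -0.  ]]
```

Call:
{"method": "play_rows", "body": {
  "targets": [
    {"claw":0,"linear":[0,-1,0.8],"rotation":[0,0,0]},
    {"claw":0,"linear":[0,-1,0.8],"rotation":[0,0,0]},
    {"claw":0,"linear":[0,-1,0.8],"rotation":[0,0,0]},
    {"claw":0,"linear":[0,-1,0.8],"rotation":[0,0,0]},
    {"claw":0,"linear":[0,-1,0.8],"rotation":[0,0,0]},
    {"claw":0,"linear":[0,-1,0.8],"rotation":[0,0,0]},
    {"claw":0,"linear":[0,-1,0.8],"rotation":[0,0,0]},
    {"claw":0,"linear":[0,-1,0.8],"rotation":[0,0,0]},
    {"claw":0,"linear":[0,-1,0.8],"rotation":[0,0,0]},
    {"claw":0,"linear":[0,-1,0.8],"rotation":[0,0,0]}
  ]
}}

```text
time: 1.82
position: [0.4099, 0.3494, 0.2645]
tool_rot: [-0.0, 1.582, -0.021]
ft_force: [-0.3, 0.6, 0.2]
grip_width: 0.999
```

Call:
{"method": "play_rows", "body": {
  "targets": [
    {"claw":0,"linear":[0,-1,0.5],"rotation":[0,0,0]},
    {"claw":0,"linear":[0,-1,0.5],"rotation":[0,0,0]},
    {"claw":0,"linear":[0,-1,0.5],"rotation":[0,0,0]},
    {"claw":0,"linear":[0,-1,0.5],"rotation":[0,0,0]},
    {"claw":0,"linear":[0,-1,0.5],"rotation":[0,0,0]},
    {"claw":0,"linear":[0,-1,0.5],"rotation":[0,0,0]},
    {"claw":0,"linear":[0,-1,0.5],"rotation":[0,0,0]},
    {"claw":0,"linear":[0,-1,0.5],"rotation":[0,0,0]},
    {"claw":0,"linear":[0,-1,0.5],"rotation":[0,0,0]},
    {"claw":0,"linear":[0,-1,0.5],"rotation":[0,0,0]}
  ]
}}

```text
time: 2.65
position: [0.5355, 0.0816, 0.2647]
tool_rot: [0.001, 1.584, -0.023]
ft_force: [-0.2, 0.5, -0.2]
grip_width: 1.001
```

Run:
```python
from h import *
s=get_state();cv2.imwrite('pics/w1.png',get_image('wrist'));print(s['position'],s['tool_rot'],s['joint_positions'].round(2))
print(move([.53,-.22,.27],0.0))
```

```text
[0.53546401 0.08163778 0.26474182] [ 1.31435332e-03  1.58407860e+00 -2.33073357e-02] [-0.72  0.08  0.55  1.66 -0.03  1.42 -0.18]
(array([  0.02, -11.77,  -0.02]), array([-0.015, -0.007,  0.012]))
```

Call:
{"method": "play_rows", "body": {
  "targets": [
    {"claw":0,"linear":[0,-1,0],"rotation":[-0.005,0,0.004]},
    {"claw":0,"linear":[0,-1,0],"rotation":[-0.005,0,0.004]},
    {"claw":0,"linear":[0,-1,0],"rotation":[-0.005,0,0.004]},
    {"claw":0,"linear":[0,-1,0],"rotation":[0,0,0]},
    {"claw":0,"linear":[0,-1,0],"rotation":[0,0,0]},
    {"claw":0,"linear":[0,-1,0],"rotation":[0,0,0]},
    {"claw":0,"linear":[0,-0.5,0],"rotation":[0,0,0]},
    {"claw":0,"linear":[0,0,0],"rotation":[0,0,0]},
    {"claw":0,"linear":[0,0,0],"rotation":[0,0,0]}
  ]
}}

```text
time: 3.45
position: [0.5344, -0.0984, 0.2636]
tool_rot: [0.005, 1.585, -0.005]
ft_force: [0.6, 0.3, 1.4]
grip_width: 0.999
```

Run:
```python
from h import *
import pickle
s=get_state();a=get_image('wrist');cv2.imwrite('pics/w2.png',a);pickle.dump(s,open('w2.pkl','wb'));print(s['position'],s['tool_rot'])
b=cv2.imread('pics/w1.png')
cv2.imwrite('pics/m1.png',cv2.resize(np.hstack([b,a]),None,fx=.625,fy=.625,interpolation=cv2.INTER_AREA))
```

```text
[ 0.53443521 -0.09835469  0.26356007] [ 0.0053727   1.58488105 -0.00456218]
```

View pics/m1.png

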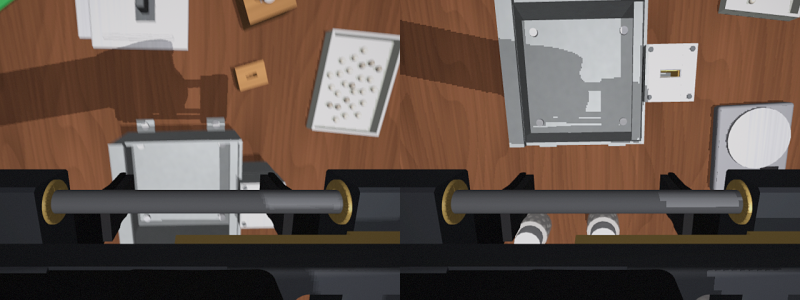

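Run:
```python
from h import *
a=cv2.imread('pics/w2.png')
cv2.imwrite('pics/c2.png',cv2.resize(a[0:240,150:490],None,fx=2.35,fy=2.35,interpolation=cv2.INTER_CUBIC))
```

```text
(no output)
```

View pics/c2.png

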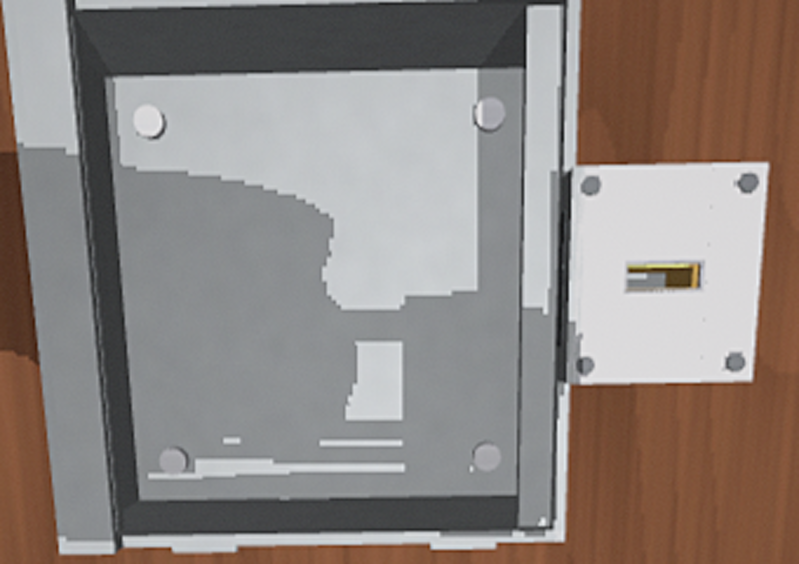

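Run:
```python
from h import *
import pickle
s=pickle.load(open('w2.pkl','rb'))
f=lambda a:np.array(a)/2.35+[150,0]
g=lambda a,z:onz('wrist',f(a),z,s)
def ang(a,b):d=b-a;return np.degrees(np.arctan2(d[1],d[0])).round(2)
c=g([(625,262),(704,260),(702,292),(625,292)],.104);print('slot',c.mean(0),ang(c[0],c[1]),ang(c[3],c[2]))
c=g([(575,165),(768,162),(752,382),(567,382)],.104);print('case',c.mean(0),c.tolist(),ang(c[0],c[1]),ang(c[3],c[2]),ang(c[2],c[1])-90)
c=g([(105,76),(522,68),(517,495),(139,500)],.004);print('floor',c.mean(0),c.tolist(),ang(c[0],c[1]),ang(c[3],c[2]),ang(c[2],c[1])-90)
c=g([(74,0),(117,548)],.097);print('lip',c,ang(c[1],c[0])-90)
print('cap',onz('wrist',[[(602-400)/.625,225/.625]],.068,s))
```

```text
slot [ 0.622747   -0.01299337  0.104     ] 1.01 -0.35
case [ 0.62312777 -0.01272871  0.104     ] [[0.5922331336827111, 0.021202393849625155, 0.10399999999999998], [0.6533884861925144, 0.021610094387089634, 0.10399999999999998], [0.6544140579910549, -0.047014433650815764, 0.10399999999999998], [0.5924753965398736, -0.046712908844674696, 0.10399999999999998]] 0.38 -0.28 0.8599999999999994
floor [ 0.50179568 -0.01431115  0.004     ] [[0.41496277213661875, 0.07323035837648158, 0.0040000000000000036], [0.5863371641846925, 0.07467174794192273, 0.0040000000000000036], [0.5892567061846865, -0.10169266421839362, 0.0040000000000000036], [0.4166260893393877, -0.10345403528382736, 0.0040000000000000036]] 0.48 0.58 0.9500000000000028
lip [[ 0.43366567  0.07201797  0.097     ]
 [ 0.4338421  -0.10514785  0.097     ]] 0.060000000000002274
cap [[ 0.53880923 -0.24175786  0.068     ]]
```

Call:
{"method": "play_rows", "body": {
  "targets": [
    {"claw":0,"linear":[0,-1,0.06],"rotation":[0,0,0]},
    {"claw":0,"linear":[0,-1,0.06],"rotation":[0,0,0]},
    {"claw":0,"linear":[0.2,-1,0.06],"rotation":[0,0,0]},
    {"claw":0,"linear":[0.5,-1,0.06],"rotation":[0,0,0]},
    {"claw":0,"linear":[0.5,-1,0.06],"rotation":[0,0,0]},
    {"claw":0,"linear":[0.5,-1,0],"rotation":[0,0,0]},
    {"claw":0,"linear":[0.5,-0.7,0],"rotation":[0,0,0]},
    {"claw":0,"linear":[0.5,0,0],"rotation":[0,0,0]},
    {"claw":0,"linear":[0,0,0],"rotation":[0,0,0]}
  ]
}}

```text
time: 4.25
position: [0.5496, -0.25, 0.1905]
tool_rot: [-0.013, 1.584, 0.028]
ft_force: [-0.8, 0.9, -0.4]
grip_width: 1.002
```

Run:
```python
from h import *
a=get_image('top')
print(move([.542,-.268,.049],0.0))
# white caps in top
m=cv2.inRange(cv2.cvtColor(a,cv2.COLOR_BGR2HSV),(0,0,200),(180,40,255))
n,l,st,c=cv2.connectedComponentsWithStats(m)
for i in range(1,n):
    if 40<st[i,4]<600 and 200<st[i,1]<300 and 390<st[i,0]<460: print(st[i],onz('top',c[i],.068).round(3))
s=get_state();cv2.imwrite('pics/w3.png',get_image('wrist'));cv2.imwrite('pics/top1.png',a)
```

```text
(array([ 5.71, -0.76, -0.28]), array([ 0.017, -0.007, -0.006]))
[421 262  14  15 170] [[ 0.416 -0.28   0.068]]
```

Call:
{"method": "play_rows", "body": {
  "targets": [
    {"claw":0,"linear":[0.5,-0.8,-0.28],"rotation":[0.017,-0.007,-0.006]},
    {"claw":0,"linear":[1,0,0],"rotation":[0,0,0]},
    {"claw":0,"linear":[1,0,0],"rotation":[0,0,0]},
    {"claw":0,"linear":[1,0,0],"rotation":[0,0,0]},
    {"claw":0,"linear":[1,0,0],"rotation":[0,0,0]},
    {"claw":0,"linear":[0.5,0,0],"rotation":[0,0,0]},
    {"claw":0,"linear":[0,0,0],"rotation":[0,0,0]},
    {"claw":0,"linear":[0,0,0],"rotation":[0,0,0]}
  ]
}}

```text
time: 5.02
position: [0.558, -0.2555, 0.0733]
tool_rot: [-0.014, 1.55, 0.02]
ft_force: [-1.0, -1.0, -0.1]
grip_width: 0.996
```

Run:
```python
from h import *
print(move([.542,-.268,.049],0.0))
a=get_image('wrist')[240:460]
b=get_image('scene')[220:360,160:300]
b=cv2.resize(b,(346,220),interpolation=cv2.INTER_CUBIC)
cv2.imwrite('pics/m2.png',cv2.resize(np.hstack([a,b[:, :160*2]]),None,fx=.8,fy=.8))
```

```text
(array([ 0.96, -0.49, -0.67]), array([ 0.014,  0.013, -0.002]))
```

View pics/m2.png

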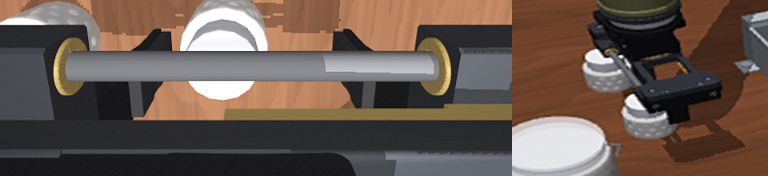

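Call:
{"method": "play_rows", "body": {
  "targets": [
    {"claw":0,"linear":[0,-0.45,-0.67],"rotation":[0.014,0.013,-0.002]},
    {"claw":0,"linear":[0.5,0,0],"rotation":[0,0,0]},
    {"claw":0,"linear":[0.46,0,0],"rotation":[0,0,0]},
    {"claw":0,"linear":[0,0,0],"rotation":[0,0,0]}
  ]
}}

```text
time: 5.45
position: [0.5432, -0.2708, 0.0529]
tool_rot: [-0.0, 1.563, -0.004]
ft_force: [-0.2, -0.4, -0.7]
grip_width: 0.999
```

Run:
```python
from h import *
print(move([.542,-.268,.049],0.0))
```

```text
(array([ 0.15,  0.11, -0.05]), array([-0.002,  0.005,  0.002]))
```

Call:
{"method": "play_rows", "body": {
  "newtons": 30,
  "targets": [
    {"claw":0,"linear":[0.15,0.1,0],"rotation":[0,0,0]},
    {"claw":1,"linear":[0,0,0],"rotation":[0,0,0]},
    {"claw":1,"linear":[0,0,0],"rotation":[0,0,0]},
    {"claw":1,"linear":[0,0,0],"rotation":[0,0,0]},
    {"claw":1,"linear":[0,0,0],"rotation":[0,0,0]},
    {"claw":1,"linear":[0,0,0],"rotation":[0,0,0]},
    {"claw":1,"linear":[0,0,0],"rotation":[0,0,0]},
    {"claw":1,"linear":[0,0,0],"rotation":[0,0,0]}
  ]
}}

```text
time: 6.12
position: [0.5432, -0.2681, 0.0482]
tool_rot: [0.0, 1.564, -0.004]
ft_force: [-0.4, -0.3, 0.6]
grip_width: 0.554
```

Call:
{"method": "play_rows", "body": {
  "targets": [
    {"claw":1,"linear":[-0.5,0,0],"rotation":[0,0,0]},
    {"claw":1,"linear":[-0.8,0,0],"rotation":[0,0,0]},
    {"claw":1,"linear":[-0.9,0,0],"rotation":[0,0,0]},
    {"claw":1,"linear":[-0.9,0,0],"rotation":[0,0,0]},
    {"claw":1,"linear":[-0.9,0.2,0],"rotation":[0,0,0]},
    {"claw":1,"linear":[-0.9,0.6,0],"rotation":[0,0,0]},
    {"claw":1,"linear":[-0.5,0.8,-0.2],"rotation":[0,0,0]},
    {"claw":1,"linear":[0,0.8,-0.2],"rotation":[0,0,0]},
    {"claw":1,"linear":[0,0.8,-0.2],"rotation":[0,0,0]},
    {"claw":1,"linear":[0,0.8,-0.2],"rotation":[0,0,0]}
  ]
}}

```text
time: 6.95
position: [0.519, -0.1715, 0.194]
tool_rot: [0.009, 1.566, -0.018]
ft_force: [0.1, 0.3, -1.9]
grip_width: 0.495
```

Run:
```python
from h import *
print(move([.504,.0265,.19],0.007))
```

```text
(array([ 0.11,  7.91, -0.74]), array([-0.016,  0.003,  0.004]))
```

Call:
{"method": "play_rows", "body": {
  "targets": [
    {"claw":1,"linear":[0,0.9,-0.1],"rotation":[-0.004,0,0]},
    {"claw":1,"linear":[0,0.9,-0.1],"rotation":[-0.004,0,0]},
    {"claw":1,"linear":[0,0.9,-0.1],"rotation":[-0.004,0,0]},
    {"claw":1,"linear":[0,0.9,-0.1],"rotation":[-0.004,0,0]},
    {"claw":1,"linear":[0,0.9,-0.1],"rotation":[0,0,0]},
    {"claw":1,"linear":[0,0.9,-0.1],"rotation":[0,0,0]},
    {"claw":1,"linear":[0,0.9,-0.1],"rotation":[0,0,0]},
    {"claw":1,"linear":[0,0.7,0],"rotation":[0,0,0]},
    {"claw":1,"linear":[0,0,0],"rotation":[0,0,0]},
    {"claw":1,"linear":[0,0,0],"rotation":[0,0,0]}
  ]
}}

```text
time: 7.78
position: [0.4963, 0.0136, 0.1996]
tool_rot: [-0.006, 1.562, 0.007]
ft_force: [-0.1, -0.6, -2.5]
grip_width: 0.499
```

Run:
```python
from h import *
print(move([.504,.0265,.054],0.007))
```

```text
(array([5.83, 0.51, 0.26]), array([ 0.001,  0.005, -0.   ]))
```

Call:
{"method": "play_rows", "body": {
  "targets": [
    {"claw":1,"linear":[0,0.5,0.26],"rotation":[0,0,0]},
    {"claw":1,"linear":[0.8,0,0],"rotation":[0,0,0]},
    {"claw":1,"linear":[0.9,0,0],"rotation":[0,0,0]},
    {"claw":1,"linear":[0.9,0,0],"rotation":[0,0,0]},
    {"claw":1,"linear":[0.9,0,0],"rotation":[0,0,0]},
    {"claw":1,"linear":[0.8,0,0],"rotation":[0,0,0]},
    {"claw":1,"linear":[0.6,0,0],"rotation":[0,0,0]},
    {"claw":1,"linear":[0.2,0,0],"rotation":[0,0,0]},
    {"claw":1,"linear":[0,0,0],"rotation":[0,0,0]}
  ]
}}

```text
time: 8.53
position: [0.5118, 0.0232, 0.0711]
tool_rot: [0.003, 1.552, -0.003]
ft_force: [-0.7, -0.1, -1.4]
grip_width: 0.494
```

Run:
```python
from h import *
print(move([.504,.0265,.053],0.007),get_state()['position'])
```

```text
(array([ 0.72,  0.13, -0.33]), array([-0.007,  0.012, -0.   ])) [0.51183961 0.02320824 0.07111208]
```

Call:
{"method": "play_rows", "body": {
  "targets": [
    {"claw":1,"linear":[0.1,0.13,-0.3],"rotation":[-0.005,0.012,0]},
    {"claw":1,"linear":[0.2,0,0],"rotation":[0,0,0]},
    {"claw":1,"linear":[0.2,0,0],"rotation":[0,0,0]},
    {"claw":1,"linear":[0.15,0,0],"rotation":[0,0,0]},
    {"claw":1,"linear":[0.08,0,0],"rotation":[0,0,0]},
    {"claw":1,"linear":[0,0,0],"rotation":[0,0,0]}
  ]
}}

```text
time: 9.03
position: [0.5073, 0.027, 0.0591]
tool_rot: [0.001, 1.57, 0.006]
ft_force: [0.1, -0.1, -1.7]
grip_width: 0.495
```

Call:
{"method": "play_rows", "body": {
  "targets": [
    {"claw":1,"linear":[0.15,0,-0.1],"rotation":[0,0,0]},
    {"claw":1,"linear":[0.15,0,0],"rotation":[0,0,0]},
    {"claw":1,"linear":[0.1,0,0],"rotation":[0,0,0]},
    {"claw":1,"linear":[0,0,0],"rotation":[0,0,0]}
  ]
}}

```text
time: 9.37
position: [0.5082, 0.0275, 0.0591]
tool_rot: [0.006, 1.565, 0.01]
ft_force: [0.2, -0.5, -1.5]
grip_width: 0.496
```

Call:
{"method": "play_rows", "body": {
  "targets": [
    {"claw":1,"linear":[0.3,0,-0.1],"rotation":[0,0,0]},
    {"claw":1,"linear":[0.25,0,0],"rotation":[0,0,0]},
    {"claw":1,"linear":[0.1,0,0],"rotation":[0,0,0]}
  ]
}}

```text
time: 9.62
position: [0.5093, 0.0286, 0.0533]
tool_rot: [0.011, 1.562, 0.016]
ft_force: [-6.5, -1.3, 9.7]
grip_width: 0.499
```

Call:
{"method": "play_rows", "body": {
  "targets": [
    {"claw":0.15,"linear":[0,0,0],"rotation":[0,0,0]},
    {"claw":0.15,"linear":[0,0,0],"rotation":[0,0,0]},
    {"claw":0.15,"linear":[0,0,0],"rotation":[0,0,0]},
    {"claw":0.15,"linear":[-0.3,0,0],"rotation":[0,0,0]},
    {"claw":0.15,"linear":[-0.8,0,0],"rotation":[0,0,0]},
    {"claw":0.15,"linear":[-1,0,0],"rotation":[0,0,0]},
    {"claw":0.15,"linear":[-1,0,0],"rotation":[0,0,0]},
    {"claw":0.15,"linear":[-1,0,0],"rotation":[0,0,0]},
    {"claw":0.15,"linear":[-0.8,0,0],"rotation":[0,0,0]},
    {"claw":0.15,"linear":[-0.3,0,0],"rotation":[0,0,0]}
  ]
}}

```text
time: 10.45
position: [0.5066, 0.0261, 0.1866]
tool_rot: [0.009, 1.563, 0.013]
ft_force: [0.6, 0.6, 0.4]
grip_width: 0.85
```

Run:
```python
from h import *
a=get_image('top')
m=cv2.inRange(cv2.cvtColor(a,cv2.COLOR_BGR2HSV),(0,0,200),(180,40,255))
n,l,st,c=cv2.connectedComponentsWithStats(m)
for i in range(1,n):
    if 40<st[i,4]<600 and 190<st[i,1]<330 and 390<st[i,0]<480: print(st[i],onz('top',c[i],.068).round(3))
print(move([.418,-.279,.19],0.0))
cv2.imwrite('pics/top2.png',a)
b=get_image('scene')
cv2.imwrite('pics/m3.png',np.hstack([a[130:400,150:480],b[130:400,180:480]]))
```

```text
[420 262  15  15 177] [[ 0.417 -0.28   0.068]]
(array([ -0.33, -12.19,  -3.6 ]), array([ 0.002,  0.006, -0.009]))
```

View pics/m3.png

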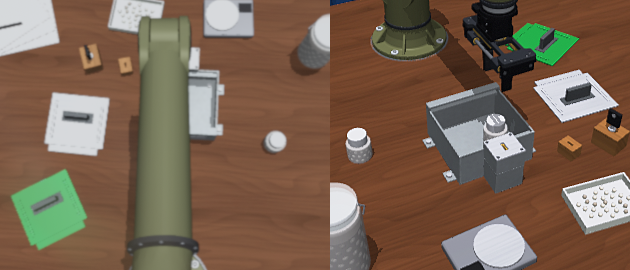

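Call:
{"method": "play_rows", "body": {
  "targets": [
    {"claw":0,"linear":[-0.3,-0.6,0],"rotation":[0,0,0]},
    {"claw":0,"linear":[0,-1,0],"rotation":[0,0,0]},
    {"claw":0,"linear":[0,-1,-0.4],"rotation":[0,0,0]},
    {"claw":0,"linear":[0,-1,-0.4],"rotation":[0,0,0]},
    {"claw":0,"linear":[0,-1,-0.4],"rotation":[0,0,0]},
    {"claw":0,"linear":[0,-1,-0.4],"rotation":[0,0,0]},
    {"claw":0,"linear":[0,-1,-0.4],"rotation":[0,0,0]},
    {"claw":0,"linear":[0,-1,-0.4],"rotation":[0,0,0]},
    {"claw":0,"linear":[0,-1,-0.4],"rotation":[0,0,0]},
    {"claw":0,"linear":[0,-1,-0.4],"rotation":[0,0,0]}
  ]
}}

```text
time: 11.38
position: [0.4189, -0.2147, 0.1729]
tool_rot: [-0.006, 1.586, 0.026]
ft_force: [1.4, 0.4, -0.4]
grip_width: 1.0
```

Call:
{"method": "play_rows", "body": {
  "targets": [
    {"claw":0,"linear":[0,-1,-0.3],"rotation":[0,0,0]},
    {"claw":0,"linear":[0,-0.8,0],"rotation":[0,0,0]},
    {"claw":0,"linear":[0,0,0],"rotation":[0,0,0]},
    {"claw":0,"linear":[0,0,0],"rotation":[0,0,0]}
  ]
}}

```text
time: 11.72
position: [0.4044, -0.2662, 0.1663]
tool_rot: [0.002, 1.596, 0.018]
ft_force: [0.1, 1.0, -0.0]
grip_width: 0.999
```

Run:
```python
from h import *
print(move([.419,-.279,.049],0.0))
```

```text
(array([ 4.67, -0.58,  0.7 ]), array([ 0.006, -0.016, -0.008]))
```

Call:
{"method": "play_rows", "body": {
  "targets": [
    {"claw":0,"linear":[0.2,-0.6,0.5],"rotation":[0.006,-0.016,-0.008]},
    {"claw":0,"linear":[0.8,0,0],"rotation":[0,0,0]},
    {"claw":0,"linear":[0.9,0,0],"rotation":[0,0,0]},
    {"claw":0,"linear":[0.9,0,0],"rotation":[0,0,0]},
    {"claw":0,"linear":[0.6,0,0],"rotation":[0,0,0]},
    {"claw":0,"linear":[0,0,0],"rotation":[0,0,0]}
  ]
}}

```text
time: 12.22
position: [0.4174, -0.2734, 0.0722]
tool_rot: [-0.002, 1.575, 0.009]
ft_force: [-0.6, 0.6, -0.6]
grip_width: 1.004
```

Run:
```python
from h import *
print(move([.419,-.279,.049],0.0))
```

```text
(array([ 0.93, -0.23,  0.07]), array([ 0.004, -0.003, -0.003]))
```

Call:
{"method": "play_rows", "body": {
  "targets": [
    {"claw":0,"linear":[0.5,-0.23,0.05],"rotation":[0,0,0]},
    {"claw":0,"linear":[0.5,0,0],"rotation":[0,0,0]},
    {"claw":0,"linear":[0,0,0],"rotation":[0,0,0]},
    {"claw":1,"linear":[0,0,0],"rotation":[0,0,0]},
    {"claw":1,"linear":[0,0,0],"rotation":[0,0,0]},
    {"claw":1,"linear":[0,0,0],"rotation":[0,0,0]},
    {"claw":1,"linear":[0,0,0],"rotation":[0,0,0]},
    {"claw":1,"linear":[0,0,0],"rotation":[0,0,0]},
    {"claw":1,"linear":[0,0,0],"rotation":[0,0,0]},
    {"claw":1,"linear":[0,0,0],"rotation":[0,0,0]}
  ]
}}

```text
time: 13.05
position: [0.4204, -0.2739, 0.0475]
tool_rot: [-0.005, 1.575, 0.016]
ft_force: [-1.6, -0.3, 1.0]
grip_width: 0.554
```

Call:
{"method": "play_rows", "body": {
  "targets": [
    {"claw":1,"linear":[0,0,0],"rotation":[0,0,0]},
    {"claw":1,"linear":[-0.5,0,0],"rotation":[0,0,0]},
    {"claw":1,"linear":[-0.8,0,0],"rotation":[0,0,0]},
    {"claw":1,"linear":[-0.9,0,0],"rotation":[0,0,0]},
    {"claw":1,"linear":[-0.9,0,0],"rotation":[0,0,0]},
    {"claw":1,"linear":[-0.9,0,0],"rotation":[0,0,0]},
    {"claw":1,"linear":[-0.9,0.3,0.3],"rotation":[0,0,0]},
    {"claw":1,"linear":[-0.7,0.7,0.5],"rotation":[0,0,0]},
    {"claw":1,"linear":[0,0.8,0.5],"rotation":[0,0,0]},
    {"claw":1,"linear":[0,0.8,0.5],"rotation":[0,0,0]}
  ]
}}

```text
time: 13.88
position: [0.4606, -0.2148, 0.1983]
tool_rot: [0.011, 1.577, 0.001]
ft_force: [-0.5, -0.8, -2.9]
grip_width: 0.496
```

Run:
```python
from h import *
print(get_state()['position'],move([.504,-.0535,.19],0.007))
```

```text
[ 0.46062613 -0.21480647  0.19832172] (array([0.37, 6.46, 1.7 ]), array([-0.008, -0.004, -0.005]))
```

Call:
{"method": "play_rows", "body": {
  "targets": [
    {"claw":1,"linear":[0,0.9,0.3],"rotation":[0,0,0]},
    {"claw":1,"linear":[0,0.9,0.3],"rotation":[0,0,0]},
    {"claw":1,"linear":[0,0.9,0.3],"rotation":[0,0,0]},
    {"claw":1,"linear":[0,0.9,0.3],"rotation":[0,0,0]},
    {"claw":1,"linear":[0,0.9,0],"rotation":[0,0,0]},
    {"claw":1,"linear":[0,0.9,0],"rotation":[0,0,0]},
    {"claw":1,"linear":[0,0.5,0],"rotation":[0,0,0]},
    {"claw":1,"linear":[0,0,0],"rotation":[0,0,0]},
    {"claw":1,"linear":[0,0,0],"rotation":[0,0,0]}
  ]
}}

```text
time: 14.63
position: [0.4951, -0.0579, 0.2066]
tool_rot: [0.01, 1.568, 0.002]
ft_force: [0.2, -0.4, -1.9]
grip_width: 0.498
```

Run:
```python
from h import *
print(get_state()['position'],move([.504,-.0535,.055],0.007))
```

```text
[ 0.49508779 -0.05785364  0.20657901] (array([6.07, 0.13, 0.34]), array([-0.008,  0.002, -0.005]))
```

Call:
{"method": "play_rows", "body": {
  "targets": [
    {"claw":1,"linear":[0.3,0.13,0],"rotation":[-0.008,0.002,-0.005]},
    {"claw":1,"linear":[0.9,0,0],"rotation":[0,0,0]},
    {"claw":1,"linear":[0.9,0,0],"rotation":[0,0,0]},
    {"claw":1,"linear":[0.9,0,0],"rotation":[0,0,0]},
    {"claw":1,"linear":[0.9,0,0],"rotation":[0,0,0]},
    {"claw":1,"linear":[0.9,0,0],"rotation":[0,0,0]},
    {"claw":1,"linear":[0.6,0,0],"rotation":[0,0,0]},
    {"claw":1,"linear":[0,0,0],"rotation":[0,0,0]},
    {"claw":1,"linear":[0,0,0],"rotation":[0,0,0]}
  ]
}}

```text
time: 15.38
position: [0.495, -0.0667, 0.0662]
tool_rot: [-0.002, 1.568, -0.009]
ft_force: [0.6, -0.4, -1.7]
grip_width: 0.5
```

Run:
```python
from h import *
print(get_state()['position'],move([.504,-.0535,.053],0.007))
```

```text
[ 0.49501637 -0.06665137  0.06624679] (array([0.53, 0.53, 0.36]), array([-0.007,  0.002,  0.004]))
```

Call:
{"method": "play_rows", "body": {
  "targets": [
    {"claw":1,"linear":[0,0.53,0.36],"rotation":[0,0,0]},
    {"claw":1,"linear":[0.2,0,0],"rotation":[0,0,0]},
    {"claw":1,"linear":[0.25,0,0],"rotation":[0,0,0]},
    {"claw":1,"linear":[0.2,0,0],"rotation":[0,0,0]},
    {"claw":1,"linear":[0.1,0,0],"rotation":[0,0,0]}
  ]
}}

```text
time: 15.8
position: [0.5085, -0.0551, 0.0511]
tool_rot: [-0.001, 1.561, -0.011]
ft_force: [-7.1, -2.9, 19.7]
grip_width: 0.499
```

Call:
{"method": "play_rows", "body": {
  "targets": [
    {"claw":0.15,"linear":[0,0,0],"rotation":[0,0,0]},
    {"claw":0.15,"linear":[0,0,0],"rotation":[0,0,0]},
    {"claw":0.15,"linear":[0,0,0],"rotation":[0,0,0]},
    {"claw":0.15,"linear":[-0.3,0,0],"rotation":[0,0,0]},
    {"claw":0.15,"linear":[-0.8,0,0],"rotation":[0,0,0]},
    {"claw":0.15,"linear":[-1,0,0],"rotation":[0,0,0]},
    {"claw":0.15,"linear":[-1,0,0],"rotation":[0,0,0]},
    {"claw":0.15,"linear":[-1,0,0],"rotation":[0,0,0]},
    {"claw":0.15,"linear":[-1,0,0],"rotation":[0,0,0]},
    {"claw":0.15,"linear":[-1,0.3,0],"rotation":[0,0,0]}
  ]
}}

```text
time: 16.63
position: [0.5042, -0.0495, 0.2095]
tool_rot: [0.001, 1.566, -0.018]
ft_force: [-0.3, 0.4, 0.5]
grip_width: 0.852
```

Call:
{"method": "play_rows", "body": {
  "targets": [
    {"claw":0.15,"linear":[-0.8,1,-0.1],"rotation":[0,0,0]},
    {"claw":0.15,"linear":[-0.4,1,-0.1],"rotation":[0,0,0]},
    {"claw":0.15,"linear":[0,1,-0.2],"rotation":[0,0,0]},
    {"claw":0.15,"linear":[0,1,-0.3],"rotation":[0,0,0]},
    {"claw":0.15,"linear":[0,1,-0.3],"rotation":[0,0,0]},
    {"claw":0.15,"linear":[0,1,-0.3],"rotation":[0,0,0]},
    {"claw":0.15,"linear":[0,1,-0.3],"rotation":[0,0,0]},
    {"claw":0,"linear":[0,1,-0.3],"rotation":[0,0,0]},
    {"claw":0,"linear":[0,0.5,-0.2],"rotation":[0,0,0]},
    {"claw":0,"linear":[0,0,0],"rotation":[0,0,0]}
  ]
}}

```text
time: 17.47
position: [0.4582, 0.1718, 0.256]
tool_rot: [0.018, 1.539, -0.015]
ft_force: [0.6, -0.4, -0.7]
grip_width: 0.97
```

Run:
```python
from h import *
import pickle
s=get_state();a=get_image('wrist');pickle.dump(s,open('w4.pkl','wb'))
cv2.imwrite('pics/w4.png',a);b=get_image('scene')[200:335,260:400]
b=cv2.resize(b,(280,270))
cv2.imwrite('pics/m4.png',np.hstack([a[:270,60:580],b]));print(s['position'],s['tool_rot'])
t=get_image('top');cv2.imwrite('pics/top3.png',t)
```

```text
[0.45815277 0.17175241 0.25599044] [ 0.01759391  1.53910545 -0.01501791]
```

View pics/m4.png

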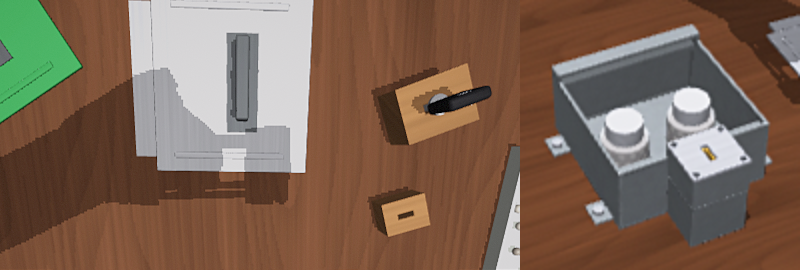

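Run:
```python
from h import *
import pickle
s=pickle.load(open('w4.pkl','rb'))
g=lambda a,z:onz('wrist',np.array(a)+[60,0],z,s)
def ang(a,b):d=b-a;return np.degrees(np.arctan2(d[1],d[0])).round(2)
c=g([(237,37),(249,36),(248,121),(235,121)],.043);print('pull',c.mean(0),np.ptp(c,0),ang(c[3],c[0])-90,ang(c[2],c[1])-90)
c=g([(313,0),(305,172),(158,170)],.005);print('lid edges',c.tolist(),ang(c[1],c[0])-90,ang(c[2],c[1]))
c=g([(395,85),(469,64),(482,122),(408,146)],.048);print('block',c.mean(0),ang(c[0],c[1]),ang(c[3],c[2]),ang(c[2],c[1])-90,ang(c[3],c[0])-90,np.linalg.norm(c[0]-c[1]),np.linalg.norm(c[1]-c[2]))
print(move([.452,.283,.2],np.radians(-1)))
a=cv2.imread('pics/w4.png')[40:170,420:580]; cv2.imwrite('pics/c5.png',cv2.resize(a,None,fx=5,fy=4.5,interpolation=cv2.INTER_CUBIC))
```

```text
pull [0.45576241 0.29316511 0.043     ] [0.01426749 0.06995336 0.        ] -3.260000000000005 -2.0900000000000034
lid edges [[0.5238600693308912, 0.3672432719290354, 0.0050000000000000044], [0.5180302008560067, 0.2090304377076781, 0.0050000000000000044], [0.3680942812009834, 0.21436737637874007, 0.0050000000000000044]] -2.1099999999999994 -2.04
block [0.63067042 0.26875473 0.048     ] 14.15 16.62 19.590000000000003 16.39 0.06641736585023174 0.052020590579496866
(array([ 2.22,  4.61, -0.51]), array([-0.006,  0.02 , -0.   ]))
```

Run:
```python
from h import *
print(move([.4555,.293,.06],np.radians(-2.1)))
```

```text
(array([ 7.82,  5.01, -0.56]), array([ 0.006,  0.02 , -0.   ]))
```

Call:
{"method": "play_rows", "body": {
  "targets": [
    {"claw":0,"linear":[0,0.5,0],"rotation":[0.006,0.02,0]},
    {"claw":0,"linear":[0.3,1,0],"rotation":[0,0,0]},
    {"claw":0,"linear":[0.8,1,0],"rotation":[0,0,0]},
    {"claw":0,"linear":[0.9,1,0],"rotation":[0,0,0]},
    {"claw":0,"linear":[0.9,1,0],"rotation":[0,0,0]},
    {"claw":0,"linear":[0.9,0.5,0],"rotation":[0,0,0]},
    {"claw":0,"linear":[0.9,0,0],"rotation":[0,0,0]},
    {"claw":0,"linear":[0.9,0,0],"rotation":[0,0,0]},
    {"claw":0,"linear":[0.9,0,0],"rotation":[0,0,0]},
    {"claw":0,"linear":[0,0,0],"rotation":[0,0,0]}
  ]
}}

```text
time: 18.45
position: [0.4811, 0.2786, 0.0932]
tool_rot: [0.056, 1.557, -0.053]
ft_force: [-2.5, -1.0, -0.6]
grip_width: 1.001
```

Run:
```python
from h import *
s=get_state();print(s['position'],move([.4555,.293,.013],np.radians(-2.1)))
```

```text
[0.48109785 0.27855916 0.09318696] (array([ 3.19,  0.5 , -1.1 ]), array([-0.021,  0.008, -0.001]))
```

Call:
{"method": "play_rows", "body": {
  "targets": [
    {"claw":0,"linear":[0,0.3,-0.6],"rotation":[-0.021,0.008,0]},
    {"claw":0,"linear":[0.2,0.2,-0.5],"rotation":[0,0,0]},
    {"claw":0,"linear":[0.6,0,0],"rotation":[0,0,0]},
    {"claw":0,"linear":[0.6,0,0],"rotation":[0,0,0]},
    {"claw":0,"linear":[0,0,0],"rotation":[0,0,0]}
  ]
}}

```text
time: 18.87
position: [0.4563, 0.2913, 0.0638]
tool_rot: [0.034, 1.567, -0.025]
ft_force: [-0.6, -0.8, -0.5]
grip_width: 0.999
```

Run:
```python
from h import *
s=get_state();print(s['position'],move([.4555,.293,.013],np.radians(-2.1)))
```

```text
[0.45634408 0.29134893 0.06376973] (array([ 2.03,  0.05, -0.04]), array([-0.001,  0.002, -0.004]))
```

Call:
{"method": "play_rows", "body": {
  "targets": [
    {"claw":0,"linear":[0.7,0.05,-0.1],"rotation":[0,0,-0.004]},
    {"claw":0,"linear":[0.7,0,0],"rotation":[0,0,0]},
    {"claw":0,"linear":[0.5,0,0],"rotation":[0,0,0]},
    {"claw":0,"linear":[0.1,0,0],"rotation":[0,0,0]},
    {"claw":0,"linear":[0,0,0],"rotation":[0,0,0]}
  ]
}}

```text
time: 19.28
position: [0.4582, 0.2963, 0.0217]
tool_rot: [0.035, 1.56, -0.022]
ft_force: [-0.2, -0.1, -0.7]
grip_width: 0.997
```

Run:
```python
from h import *
s=get_state();print(s['position'],move([.4555,.293,.013],np.radians(-2.1)))
cv2.imwrite('pics/w5.png',get_image('wrist'))
```

```text
[0.45823206 0.29626074 0.02171793] (array([ 0.35, -0.14, -0.11]), array([ 0.   ,  0.007, -0.006]))
```

View pics/w5.png

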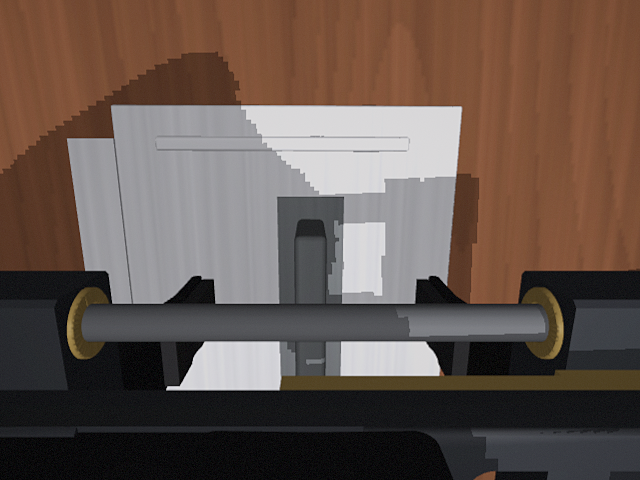

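Call:
{"method": "play_rows", "body": {
  "newtons": 55,
  "targets": [
    {"claw":0,"linear":[0.33,-0.12,-0.1],"rotation":[0,0.005,-0.006]},
    {"claw":1,"linear":[0,0,0],"rotation":[0,0,0]},
    {"claw":1,"linear":[0,0,0],"rotation":[0,0,0]},
    {"claw":1,"linear":[0,0,0],"rotation":[0,0,0]},
    {"claw":1,"linear":[0,0,0],"rotation":[0,0,0]},
    {"claw":1,"linear":[0,0,0],"rotation":[0,0,0]},
    {"claw":1,"linear":[0,0,0],"rotation":[0,0,0]},
    {"claw":1,"linear":[0,0,0],"rotation":[0,0,0]},
    {"claw":1,"linear":[0,0,0],"rotation":[0,0,0]},
    {"claw":1,"linear":[0,0,0],"rotation":[0,0,0]}
  ]
}}

```text
time: 20.17
position: [0.4581, 0.2946, 0.017]
tool_rot: [0.031, 1.564, -0.027]
ft_force: [0.5, -0.5, 0.3]
grip_width: 0.402
```

Call:
{"method": "play_rows", "body": {
  "targets": [
    {"claw":1,"linear":[0,0,0],"rotation":[0,0,0]},
    {"claw":1,"linear":[0,0,0],"rotation":[0,0,0]},
    {"claw":1,"linear":[0,0,0],"rotation":[0,0,0]},
    {"claw":1,"linear":[0,0,0],"rotation":[0,0,0]}
  ]
}}

```text
time: 20.5
position: [0.457, 0.2946, 0.0169]
tool_rot: [0.031, 1.566, -0.027]
ft_force: [-2.5, -1.1, 2.1]
grip_width: 0.131
```

Run:
```python
from h import *
import pickle
s=get_state();pickle.dump(s,open('grasp.pkl','wb'));print(s['position'],s['tool_rot'],s['grip_width']);print(R.from_rotvec(s['tool_rot']).as_matrix().round(3))
```

```text
[0.45701373 0.29464418 0.01691566] [ 0.03071492  1.56615404 -0.0270925 ] 0.1305504782374454
[[ 0.004  0.037  0.999]
 [ 0.002  0.999 -0.037]
 [-1.     0.002  0.004]]
```

```bash
cat >> h.py <<'E'
import pickle
def T(Rm,p): M=np.eye(4);M[:3,:3]=Rm;M[:3,3]=p;return M
def tool(st=None):
    st=st or get_state(); return T(R.from_rotvec(st['tool_rot']).as_matrix(),st['position'])
BOX=T(R.from_euler('z',.4,degrees=True).as_matrix(),[.5042,-.0135,0])
def lidnow(): # lid pose in box frame: origin mm, tongue mm, yaw, pitch deg
    L=np.linalg.inv(BOX)@tool()@pickle.load(open('lid.pkl','rb'))
    t=L@[-.0855,0,0,1]; e=L@[.0855,0,0,1]
    x=L[:3,0]
    return dict(o=(L[:3,3]*1e3).round(1),tongue=(t[:3]*1e3).round(1),end=(e[:3]*1e3).round(1),yaw=np.degrees(np.arctan2(x[1],x[0])).round(2),pitch=np.degrees(np.arcsin(x[2])).round(2),roll=np.degrees(np.arcsin(L[2,1])).round(2))
def lidgo(tx,tz,pitch,ty=0): # want tongue at box (tx,ty,tz) m, pitch deg (free end up) -> tool shift/turn units
    Rm=R.from_euler('y',-pitch,degrees=True).as_matrix()
    L=BOX@T(Rm,np.array([tx,ty,tz])+Rm@[.0855,0,0])
    G=L@np.linalg.inv(pickle.load(open('lid.pkl','rb')))
    D=np.linalg.inv(tool())@G
    return (D[:3,3]/.025).round(2),(R.from_matrix(D[:3,:3]).as_rotvec()/(np.pi/2)).round(3)
E
python3 - <<'E'
from h import *
# lid corners from w5
s5=get_state();s5=dict(s5,position=np.array([.45823206,.29626074,.02171793]),tool_rot=np.array([.035,1.56,-.022]))
c=onz('wrist',[(112,105),(461,106),(448,275)],.005,s5);print(c)
d=c[1]-c[0];yaw=np.arctan2(d[1],d[0]);print(np.degrees(yaw),np.linalg.norm(d))
s=pickle.load(open('grasp.pkl','rb'))
yaw=np.radians(-2.1);Rz=R.from_euler('z',yaw).as_matrix()
# centre from far edge corners: (85.5,84)
cen=c[1]-Rz@[.0855,.084,0];cen2=c[0]-Rz@[-.0655,.084,0];print('centre',cen,cen2, 'pull',cen+Rz@[.02,0,0],'tcp',s['position'])
E
```

```text
[[0.37450062 0.38195889 0.005     ]
 [0.52359882 0.37639406 0.005     ]
 [0.52129636 0.30021513 0.005     ]]
-2.1374720470856836 0.1492020111068242
centre [0.43507817 0.29558351 0.005     ] [0.43687856 0.29561514 0.005     ] pull [0.45506474 0.29485063 0.005     ] tcp [0.45701373 0.29464418 0.01691566]
```

Call:
{"method": "play_rows", "body": {
  "targets": [
    {"claw":1,"linear":[-0.3,0,0],"rotation":[0,0,0]},
    {"claw":1,"linear":[-0.6,0,0],"rotation":[0,0,0]},
    {"claw":1,"linear":[-0.8,0,0],"rotation":[0,0,0]},
    {"claw":1,"linear":[-0.9,0,0],"rotation":[0,0,0]},
    {"claw":1,"linear":[-0.9,0,0],"rotation":[0,0,0]},
    {"claw":1,"linear":[-0.9,0,0],"rotation":[0,0,0]},
    {"claw":1,"linear":[-0.9,0,0],"rotation":[0,0,0]},
    {"claw":1,"linear":[-0.9,0,0],"rotation":[0,0,0]},
    {"claw":1,"linear":[-0.9,0,0],"rotation":[0,0,0]},
    {"claw":1,"linear":[-0.5,-0.2,0],"rotation":[0,0,0]}
  ]
}}

```text
time: 21.33
position: [0.448, 0.2821, 0.2028]
tool_rot: [0.013, 1.585, -0.045]
ft_force: [0.7, 0.7, -6.0]
grip_width: 0.132
```

Run:
```python
from h import *
s=pickle.load(open('grasp.pkl','rb'))
Rz=R.from_euler('z',-2.1,degrees=True).as_matrix()
L=T(Rz,s['position']-Rz@[.02,0,s['position'][2]])
pickle.dump(np.linalg.inv(tool(s))@L,open('lid.pkl','wb'))
print(get_state()['position'],get_state()['grip_width'],get_state()['ft_force']);print(lidnow());print(lidgo(-.068,.13,0));print(lidgo(-.068,.13,15))
```

```text
[0.44795843 0.2821359  0.20279499] 0.13226772947239598 [ 0.69434215  0.65066992 -5.96942215]
{'o': array([-74.5, 296.5, 186.2]), 'tongue': array([-159.9,  300.3,  187.8]), 'end': array([ 10.9, 292.8, 184.7]), 'yaw': np.float64(-2.52), 'pitch': np.float64(-1.03), 'roll': np.float64(-1.3)}
(array([  2.42, -11.62,   4.21]), array([-0.028, -0.012,  0.014]))
(array([  1.35, -11.66,   3.88]), array([-0.026, -0.178,  0.018]))
```

Call:
{"method": "play_rows", "body": {
  "targets": [
    {"claw":1,"linear":[-0.1,-0.7,0.3],"rotation":[-0.004,-0.01,0.002]},
    {"claw":1,"linear":[-0.1,-1,0.4],"rotation":[-0.004,-0.015,0.002]},
    {"claw":1,"linear":[0,-1,0.4],"rotation":[-0.004,-0.015,0.002]},
    {"claw":1,"linear":[0,-1,0.4],"rotation":[-0.004,-0.015,0.002]},
    {"claw":1,"linear":[0,-1,0.4],"rotation":[-0.004,-0.015,0.002]},
    {"claw":1,"linear":[0,-1,0.4],"rotation":[-0.004,-0.015,0.002]},
    {"claw":1,"linear":[0,-1,0.4],"rotation":[-0.004,-0.015,0.002]},
    {"claw":1,"linear":[0,-1,0.4],"rotation":[0,-0.015,0]},
    {"claw":1,"linear":[0,-1,0.3],"rotation":[0,-0.015,0]},
    {"claw":1,"linear":[0,-1,0.3],"rotation":[0,-0.015,0]}
  ]
}}

```text
time: 22.17
position: [0.5342, 0.0313, 0.2127]
tool_rot: [-0.017, 1.36, 0.014]
ft_force: [0.1, -0.0, -5.5]
grip_width: 0.134
```

Run:
```python
from h import *
print(lidnow());print(lidgo(-.062,.11,15))
```

```text
{'o': array([ 14.2,  44.3, 192.1]), 'tongue': array([-69.5,  43.1, 174.6]), 'end': array([ 97.9,  45.4, 209.6]), 'yaw': np.float64(0.79), 'pitch': np.float64(11.81), 'roll': np.float64(-0.34)}
(array([ 2.36, -1.78, -0.31]), array([ 0.009, -0.035,  0.002]))
```

Call:
{"method": "play_rows", "body": {
  "targets": [
    {"claw":1,"linear":[0,-0.9,-0.1],"rotation":[0.005,-0.02,0.002]},
    {"claw":1,"linear":[0.4,-0.7,-0.1],"rotation":[0.004,-0.015,0]},
    {"claw":1,"linear":[0.6,-0.2,-0.1],"rotation":[0,0,0]},
    {"claw":1,"linear":[0.6,0,0],"rotation":[0,0,0]},
    {"claw":1,"linear":[0.4,0,0],"rotation":[0,0,0]},
    {"claw":1,"linear":[0,0,0],"rotation":[0,0,0]}
  ]
}}

```text
time: 22.67
position: [0.5328, -0.029, 0.1556]
tool_rot: [0.009, 1.315, -0.008]
ft_force: [-0.0, -0.6, -6.9]
grip_width: 0.131
```

Run:
```python
from h import *
print(lidnow());print(lidgo(-.064,.095,15))
a=get_image('scene');cv2.imwrite('pics/s6.png',cv2.resize(a[180:340,240:440],None,fx=3,fy=3,interpolation=cv2.INTER_CUBIC))
```

```text
{'o': array([ 13.3, -15.4, 134.3]), 'tongue': array([-69.5, -13.9, 113. ]), 'end': array([ 96.1, -17. , 155.6]), 'yaw': np.float64(-1.06), 'pitch': np.float64(14.41), 'roll': np.float64(-0.03)}
(array([0.71, 0.63, 0.01]), array([-0.011, -0.007,  0.003]))
```

View pics/s6.png

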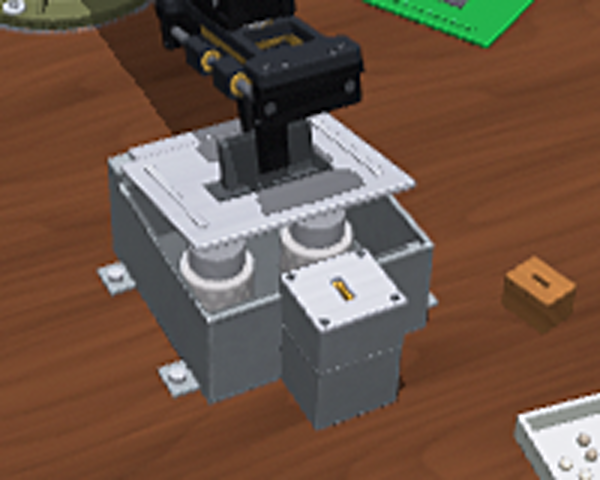

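Call:
{"method": "play_rows", "body": {
  "targets": [
    {"claw":1,"linear":[0.1,0.6,0.1],"rotation":[-0.011,-0.007,0.003]},
    {"claw":1,"linear":[0.3,0,0],"rotation":[0,0,0]},
    {"claw":1,"linear":[0.3,0,0],"rotation":[0,0,0]},
    {"claw":1,"linear":[0,0,0],"rotation":[0,0,0]}
  ]
}}

```text
time: 23.05
position: [0.5412, -0.01, 0.1407]
tool_rot: [-0.006, 1.302, 0.012]
ft_force: [-0.3, 1.3, -5.9]
grip_width: 0.129
```

Run:
```python
from h import *
print(lidnow());print(lidgo(-.065,.082,15))
```

```text
{'o': array([ 22.2,   3.2, 119.2]), 'tongue': array([-60.3,   2.8,  96.8]), 'end': array([104.7,   3.6, 141.5]), 'yaw': np.float64(0.26), 'pitch': np.float64(15.17), 'roll': np.float64(0.02)}
(array([ 0.53, -0.13, -0.34]), array([ 0.003,  0.002, -0.001]))
```

Call:
{"method": "play_rows", "body": {
  "targets": [
    {"claw":1,"linear":[0.15,-0.15,-0.2],"rotation":[0,0,0]},
    {"claw":1,"linear":[0.25,0,-0.1],"rotation":[0,0,0]},
    {"claw":1,"linear":[0.2,0,0],"rotation":[0,0,0]},
    {"claw":1,"linear":[0,0,0],"rotation":[0,0,0]}
  ]
}}

```text
time: 23.38
position: [0.5381, -0.0131, 0.1233]
tool_rot: [-0.007, 1.301, 0.013]
ft_force: [-0.0, -0.1, -6.5]
grip_width: 0.134
```

Run:
```python
from h import *
print(lidnow());print(lidgo(-.065,.081,15));print(lidgo(-.083,.081,15))
```

```text
{'o': array([ 19. ,   0. , 101.8]), 'tongue': array([-63.5,  -0.5,  79.4]), 'end': array([101.5,   0.6, 124.2]), 'yaw': np.float64(0.37), 'pitch': np.float64(15.19), 'roll': np.float64(-0.0)}
(array([-0.06, -0.  , -0.04]), array([ 0.004,  0.002, -0.001]))
(array([-0.26,  0.  , -0.73]), array([ 0.004,  0.002, -0.001]))
```

Call:
{"method": "play_rows", "body": {
  "targets": [
    {"claw":1,"linear":[-0.1,0,-0.3],"rotation":[0.003,0,0]},
    {"claw":1,"linear":[-0.1,0,-0.25],"rotation":[0,0,0]},
    {"claw":1,"linear":[-0.08,0,-0.2],"rotation":[0,0,0]},
    {"claw":1,"linear":[0,0,0],"rotation":[0,0,0]}
  ]
}}

```text
time: 23.72
position: [0.5157, -0.0142, 0.1247]
tool_rot: [-0.002, 1.303, 0.008]
ft_force: [-0.7, -0.1, -5.8]
grip_width: 0.131
```

Run:
```python
from h import *
print(lidnow());print(lidgo(-.085,.081,15))
a=get_image('scene');cv2.imwrite('pics/s7.png',cv2.resize(a[180:340,240:440],None,fx=3,fy=3,interpolation=cv2.INTER_CUBIC))
```

```text
{'o': array([ -3.5,  -0.8, 103.2]), 'tongue': array([-86. ,  -0.8,  80.9]), 'end': array([ 79.1,  -0.8, 125.5]), 'yaw': np.float64(-0.02), 'pitch': np.float64(15.1), 'roll': np.float64(0.03)}
(array([0.01, 0.03, 0.04]), array([-0.   ,  0.001, -0.   ]))
```

Run:
```python
from h import *
for p in(10,5,2,0):print(p,lidgo(-.0855,.080,p))
```

```text
10 (array([0.42, 0.03, 0.02]), array([ 0.   ,  0.057, -0.   ]))
5 (array([0.8 , 0.02, 0.03]), array([ 0.   ,  0.113, -0.   ]))
2 (array([1.02, 0.02, 0.02]), array([ 0.   ,  0.146, -0.001]))
0 (array([1.17, 0.02, 0.  ]), array([ 0.   ,  0.169, -0.001]))
```

Call:
{"method": "play_rows", "body": {
  "targets": [
    {"claw":1,"linear":[0.14,0,0],"rotation":[0,0.02,0]},
    {"claw":1,"linear":[0.14,0,0],"rotation":[0,0.02,0]},
    {"claw":1,"linear":[0.14,0,0],"rotation":[0,0.02,0]},
    {"claw":1,"linear":[0.14,0,0],"rotation":[0,0.02,0]},
    {"claw":1,"linear":[0,0,0],"rotation":[0,0,0]}
  ]
}}

```text
time: 24.18
position: [0.5216, -0.0126, 0.1139]
tool_rot: [-0.0, 1.424, 0.014]
ft_force: [0.2, 0.3, -5.0]
grip_width: 0.135
```

Run:
```python
from h import *
print(lidnow())
for p in(4,0):print(p,lidgo(-.0855,.079,p))
```

```text
{'o': array([ 0. ,  0.8, 94.4]), 'tongue': array([-84.6,   0.7,  82.2]), 'end': array([ 84.7,   0.9, 106.5]), 'yaw': np.float64(0.09), 'pitch': np.float64(8.18), 'roll': np.float64(0.32)}
4 (array([ 0.43, -0.03, -0.02]), array([ 0.001,  0.046, -0.004]))
0 (array([ 0.73, -0.04, -0.  ]), array([ 0.001,  0.091, -0.004]))
```

Call:
{"method": "play_rows", "body": {
  "targets": [
    {"claw":1,"linear":[0.2,-0.03,0],"rotation":[0,0.02,-0.002]},
    {"claw":1,"linear":[0.18,0,-0.02],"rotation":[0,0.02,0]},
    {"claw":1,"linear":[0.15,0,0],"rotation":[0,0.02,0]},
    {"claw":1,"linear":[0,0,0],"rotation":[0,0,0]}
  ]
}}

```text
time: 24.52
position: [0.5254, -0.0127, 0.1021]
tool_rot: [-0.004, 1.512, 0.012]
ft_force: [-0.1, 0.4, -6.1]
grip_width: 0.134
```

Run:
```python
from h import *
print(lidnow())
for p in(2,0):print(p,lidgo(-.0855,.0785,p))
```

```text
{'o': array([ 2.2,  0.7, 84.2]), 'tongue': array([-83.2,   0.4,  79.6]), 'end': array([87.6,  1. , 88.8]), 'yaw': np.float64(0.21), 'pitch': np.float64(3.09), 'roll': np.float64(0.14)}
2 (array([ 0.12, -0.03, -0.08]), array([ 0.002,  0.012, -0.002]))
0 (array([ 0.27, -0.03, -0.07]), array([ 0.002,  0.034, -0.002]))
```

Call:
{"method": "play_rows", "body": {
  "targets": [
    {"claw":1,"linear":[0,-0.03,-0.15],"rotation":[0.001,0,0]},
    {"claw":1,"linear":[0.15,0,0],"rotation":[0,0.015,0]},
    {"claw":1,"linear":[0.18,0,0],"rotation":[0,0.02,0]},
    {"claw":1,"linear":[0,0,0],"rotation":[0,0,0]}
  ]
}}

```text
time: 24.85
position: [0.5228, -0.0138, 0.0958]
tool_rot: [-0.003, 1.56, 0.011]
ft_force: [0.2, 0.2, -4.3]
grip_width: 0.128
```

Run:
```python
from h import *
print(lidnow())
for p in(2,0):print(p,lidgo(-.0855,.078,p))
```

```text
{'o': array([-1.3, -0.4, 78.7]), 'tongue': array([-86.8,  -0.6,  78.2]), 'end': array([84.2, -0.2, 79.3]), 'yaw': np.float64(0.13), 'pitch': np.float64(0.35), 'roll': np.float64(0.16)}
2 (array([-0.11,  0.02,  0.03]), array([ 0.001, -0.018, -0.002]))
0 (array([0.04, 0.02, 0.06]), array([ 0.002,  0.004, -0.002]))
```

Call:
{"method": "play_rows", "body": {
  "targets": [
    {"claw":1,"linear":[0.12,0,0.04],"rotation":[0,0.004,0]},
    {"claw":1,"linear":[0.15,0,0],"rotation":[0,0,0]},
    {"claw":1,"linear":[0,0,0],"rotation":[0,0,0]}
  ]
}}

```text
time: 25.1
position: [0.5234, -0.014, 0.0965]
tool_rot: [0.002, 1.565, 0.014]
ft_force: [0.5, 0.2, -7.2]
grip_width: 0.131
```

Run:
```python
from h import *
print(lidnow())
```

```text
{'o': array([-0.7, -0.6, 79.5]), 'tongue': array([-86.2,  -0.7,  79.5]), 'end': array([84.8, -0.5, 79.6]), 'yaw': np.float64(0.06), 'pitch': np.float64(0.06), 'roll': np.float64(0.43)}
```

Call:
{"method": "play_rows", "body": {
  "targets": [
    {"claw":1,"linear":[0.2,0,0.02],"rotation":[0,0,-0.004]},
    {"claw":1,"linear":[0.25,0,0],"rotation":[0,0,0]},
    {"claw":1,"linear":[0.15,0,0],"rotation":[0,0,0]}
  ]
}}

```text
time: 25.35
position: [0.5248, -0.0143, 0.0947]
tool_rot: [0.004, 1.564, 0.015]
ft_force: [-6.8, 0.6, 9.2]
grip_width: 0.134
```

Run:
```python
from h import *
print(lidnow())
```

```text
{'o': array([ 0.6, -0.8, 77.8]), 'tongue': array([-84.9,  -0.8,  77.6]), 'end': array([86.1, -0.8, 78. ]), 'yaw': np.float64(-0.01), 'pitch': np.float64(0.14), 'roll': np.float64(0.55)}
```

Call:
{"method": "play_rows", "body": {
  "targets": [
    {"claw":0.6,"linear":[0,0,0],"rotation":[0,0,0]},
    {"claw":0.6,"linear":[0,0,0],"rotation":[0,0,0]},
    {"claw":0.6,"linear":[0,0,0],"rotation":[0,0,0]},
    {"claw":0.6,"linear":[-0.2,0,0],"rotation":[0,0,0]},
    {"claw":0.6,"linear":[-0.7,0,0],"rotation":[0,0,0]},
    {"claw":0.6,"linear":[-1,0,0],"rotation":[0,0,0]},
    {"claw":0.6,"linear":[-1,0,0],"rotation":[0,0,0]},
    {"claw":0.6,"linear":[-1,0,0],"rotation":[0,0,0]},
    {"claw":0.6,"linear":[-1,0,0],"rotation":[0,0,0]},
    {"claw":0.6,"linear":[-1,0,0],"rotation":[0,0,0]}
  ]
}}

```text
time: 26.18
position: [0.5216, -0.016, 0.2459]
tool_rot: [0.003, 1.561, 0.012]
ft_force: [0.4, 0.3, -0.7]
grip_width: 0.404
```

Run:
```python
from h import *
s=get_state();print(s['position'],s['joint_positions'].round(2))
a=get_image('scene');cv2.imwrite('pics/s8.png',cv2.resize(a[190:330,250:480],None,fx=3.4,fy=3.4,interpolation=cv2.INTER_CUBIC))
# key pose estimate aim: look from beyond the block
print(move([.63,.19,.26],np.radians(90+17.5)))
```

```text
[ 0.52156912 -0.01602832  0.24585286] [-0.76  0.01  0.76  1.76 -0.02  1.36  0.01]
(array([-0.18,  8.22,  4.27]), array([ 0.809,  0.005, -0.014]))
```

View pics/s8.png

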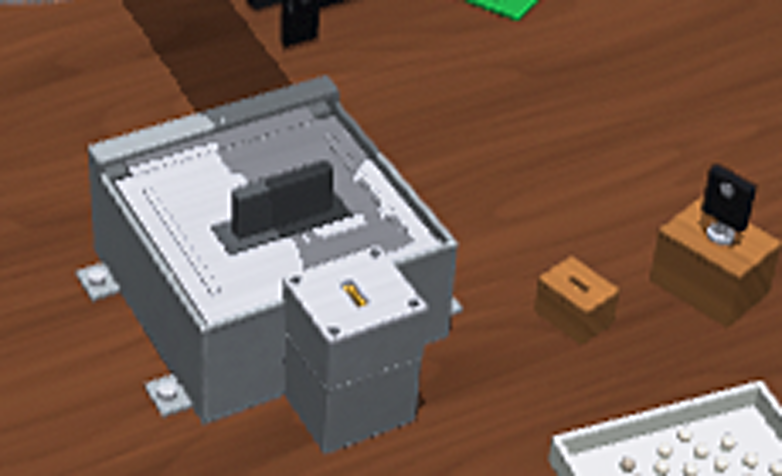

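Call:
{"method": "play_rows", "body": {
  "targets": [
    {"claw":0.3,"linear":[-0.2,0.6,0],"rotation":[0,0,0]},
    {"claw":0.3,"linear":[-0.2,1,0],"rotation":[-0.06,0,0]},
    {"claw":0.3,"linear":[-0.2,1,0],"rotation":[-0.078,0,0]},
    {"claw":0.3,"linear":[-0.1,1,0.2],"rotation":[-0.078,0,0]},
    {"claw":0.3,"linear":[0,1,0.4],"rotation":[-0.078,0,0]},
    {"claw":0.3,"linear":[0,0.9,0.5],"rotation":[-0.078,0,0]},
    {"claw":0.3,"linear":[0,0.8,-0.6],"rotation":[-0.078,0,0]},
    {"claw":0.3,"linear":[0,0.7,-0.7],"rotation":[-0.078,0,0]},
    {"claw":0.3,"linear":[0,0.6,-0.8],"rotation":[-0.078,0,0]},
    {"claw":0.3,"linear":[0,0.5,-0.8],"rotation":[-0.078,0,0]}
  ]
}}

```text
time: 27.07
position: [0.4319, 0.1295, 0.2702]
tool_rot: [-0.858, 1.362, 0.838]
ft_force: [-0.2, -0.3, 0.9]
grip_width: 0.697
```

```bash
cat >> h.py <<'E'
def go(p,yaw): # exact: no half-turn choice, yaw deg of tool z
    th=np.radians(yaw);z=np.array([np.cos(th),np.sin(th),0]);x=np.array([0,0,-1.])
    D=np.linalg.inv(tool())@T(np.c_[x,np.cross(z,x),z],np.array(p))
    print('pos',(get_state()['position']*1e3).round(1),'shift',(D[:3,3]/.025).round(2),'rot',(R.from_matrix(D[:3,:3]).as_rotvec()/(np.pi/2)).round(3))
E
python3 - <<'E'
from h import *
go([.55,.25,.25],-72.5);print(get_state()['joint_positions'].round(2))
E
```

```text
pos [431.9 129.5 270.2] shift [ 1.01 -1.97  6.42] rot [ 1.503  0.029 -0.009]
[-0.97 -0.21  0.54  1.88  0.12  1.4   0.64]
```

Call:
{"method": "play_rows", "body": {
  "targets": [
    {"claw":0.3,"linear":[0,0,0],"rotation":[-0.078,0,0]},
    {"claw":0.3,"linear":[0,0,0],"rotation":[-0.078,0,0]},
    {"claw":0.3,"linear":[0,0,0],"rotation":[-0.078,0,0]},
    {"claw":0.3,"linear":[0,0,0],"rotation":[-0.078,0,0]},
    {"claw":0.3,"linear":[0,0,0],"rotation":[-0.078,0,0]},
    {"claw":0.3,"linear":[0,0,0],"rotation":[-0.05,0,0]},
    {"claw":0.3,"linear":[0,0,0],"rotation":[0,0,0]}
  ]
}}

```text
time: 27.65
position: [0.4281, 0.1297, 0.2693]
tool_rot: [-1.391, 1.054, 1.352]
ft_force: [0.5, 0.6, 0.1]
grip_width: 0.703
```

Run:
```python
from h import *
go([.71,.29,.25],107.5);print(get_state()['joint_positions'].round(2))
```

```text
pos [428.1 129.7 269.3] shift [  1.29 -12.42   3.62] rot [-0.045  0.001  0.026]
[-1.06 -0.24  0.6   1.9   0.14  1.4   1.32]
```

Call:
{"method": "play_rows", "body": {
  "targets": [
    {"claw":0.3,"linear":[0,-0.6,0.3],"rotation":[-0.02,0,0.01]},
    {"claw":0.3,"linear":[0,-1,0.3],"rotation":[-0.02,0,0.01]},
    {"claw":0.3,"linear":[0,-1,0.3],"rotation":[0,0,0]},
    {"claw":0.3,"linear":[0,-1,0.3],"rotation":[0,0,0]},
    {"claw":0.3,"linear":[0,-1,0.3],"rotation":[0,0,0]},
    {"claw":0.3,"linear":[0,-1,0.3],"rotation":[0,0,0]},
    {"claw":0.3,"linear":[0,-1,0.3],"rotation":[0,0,0]},
    {"claw":0.3,"linear":[0,-1,0.3],"rotation":[0,0,0]},
    {"claw":0.3,"linear":[0,-1,0.3],"rotation":[0,0,0]},
    {"claw":0.3,"linear":[0,-1,0.3],"rotation":[0,0,0]}
  ]
}}

```text
time: 28.48
position: [0.6453, 0.2748, 0.2709]
tool_rot: [-1.408, 1.051, 1.406]
ft_force: [-0.6, 1.3, 0.2]
grip_width: 0.7
```

Call:
{"method": "play_rows", "body": {
  "targets": [
    {"claw":0.3,"linear":[0,-1,0.3],"rotation":[0,0,0]},
    {"claw":0.3,"linear":[0,-0.8,0.3],"rotation":[0,0,0]},
    {"claw":0.3,"linear":[0,0,0],"rotation":[0,0,0]},
    {"claw":0.3,"linear":[0,0,0],"rotation":[0,0,0]}
  ]
}}

```text
time: 28.82
position: [0.6894, 0.3069, 0.2641]
tool_rot: [-1.405, 1.06, 1.402]
ft_force: [-0.2, -0.7, 0.2]
grip_width: 0.699
```

Run:
```python
from h import *
s=get_state();a=get_image('wrist');pickle.dump(s,open('w9.pkl','wb'));cv2.imwrite('pics/w9.png',a)
go([.63,.268,.15],107.5)
print(proj('wrist',[[.63,.268,.048],[.63,.268,.09]],s))
u,v=proj('wrist',[.63,.268,.06],s)[0].astype(int);print(u,v)
cv2.imwrite('pics/c9.png',cv2.resize(a[max(v-80,0):v+80,max(u-110,0):u+110],None,fx=3.6,fy=3.6,interpolation=cv2.INTER_CUBIC))
```

```text
pos [688.8 307.2 263.6] shift [ 4.52  2.72 -0.9 ] rot [-0.022  0.003  0.005]
[[289.46324477 139.85632239]
 [286.48597531 139.86500692]]
288 139
```

View pics/c9.png

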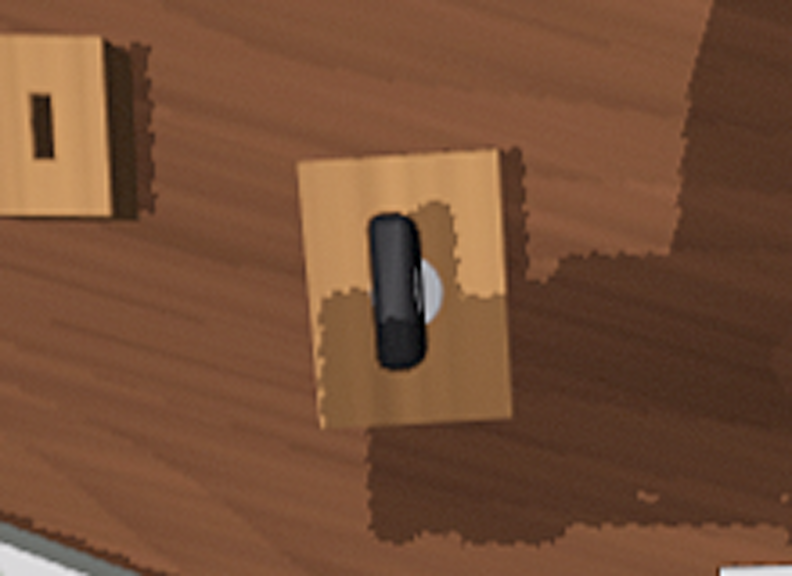

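Run:
```python
from h import *
s=pickle.load(open('w9.pkl','rb'))
g=lambda a,z:onz('wrist',np.array(a)/3.6+[178,59],z,s)
def ang(a,b):d=b-a;return np.degrees(np.arctan2(d[1],d[0])).round(2)
c=g([(298,161),(499,150),(512,417),(321,427)],.048);print('block',c.mean(0),ang(c[0],c[3]),ang(c[1],c[2]),ang(c[0],c[1])+90,ang(c[3],c[2])+90,np.linalg.norm(c[0]-c[1]),np.linalg.norm(c[1]-c[2]))
k=g([(396,291),(390,214),(402,368)],.102);print('bow',k,ang(k[1],k[2]))
print('collar',g([(426,291)],.052))
go([k[0][0],k[0][1],.15],107)
```

```text
block [0.62972693 0.26960804 0.048     ] 18.82 18.56 198.53 198.49 0.050216496127219075 0.06589815847669155
bow [[0.62944596 0.26989341 0.102     ]
 [0.61422383 0.26459654 0.102     ]
 [0.64507084 0.27533042 0.102     ]] 19.19
collar [[0.62824532 0.27422987 0.052     ]]
pos [688.8 307.2 263.6] shift [ 4.52  2.72 -0.82] rot [-0.016  0.003  0.005]
```

Call:
{"method": "play_rows", "body": {
  "targets": [
    {"claw":0.3,"linear":[0,0.9,-0.3],"rotation":[-0.03,0.003,0.005]},
    {"claw":0.3,"linear":[0.3,1,-0.3],"rotation":[0,0,0]},
    {"claw":0.3,"linear":[0.6,0.8,-0.3],"rotation":[0,0,0]},
    {"claw":0.3,"linear":[0.9,0,0],"rotation":[0,0,0]},
    {"claw":0.3,"linear":[0.9,0,0],"rotation":[0,0,0]},
    {"claw":0.3,"linear":[0.9,0,0],"rotation":[0,0,0]},
    {"claw":0.3,"linear":[0.9,0,0],"rotation":[0,0,0]},
    {"claw":0.3,"linear":[0,0,0],"rotation":[0,0,0]}
  ]
}}

```text
time: 29.53
position: [0.6228, 0.2588, 0.1504]
tool_rot: [-1.43, 1.041, 1.435]
ft_force: [-0.2, 0.2, -1.1]
grip_width: 0.697
```

Run:
```python
from h import *
go([.6295,.2697,.064],108.6)
```

```text
pos [622.8 258.8 150.4] shift [ 3.46 -0.38  0.32] rot [-0.01   0.003  0.002]
```

Call:
{"method": "play_rows", "body": {
  "targets": [
    {"claw":0.3,"linear":[0.2,-0.38,0.32],"rotation":[-0.01,0.003,0.002]},
    {"claw":0.3,"linear":[0.8,0,0],"rotation":[0,0,0]},
    {"claw":0.3,"linear":[0.8,0,0],"rotation":[0,0,0]},
    {"claw":0.3,"linear":[0.6,0,0],"rotation":[0,0,0]},
    {"claw":0.3,"linear":[0,0,0],"rotation":[0,0,0]}
  ]
}}

```text
time: 29.95
position: [0.6287, 0.2688, 0.0959]
tool_rot: [-1.44, 1.033, 1.44]
ft_force: [-0.6, -0.0, -0.3]
grip_width: 0.699
```

Run:
```python
from h import *
go([.6295,.2697,.064],108.6)
```

```text
pos [628.7 268.8  95.9] shift [ 1.28 -0.04  0.02] rot [-0.002  0.003  0.003]
```

Call:
{"method": "play_rows", "body": {
  "targets": [
    {"claw":0.4,"linear":[0.6,-0.04,0.02],"rotation":[0,0.003,0.003]},
    {"claw":0.5,"linear":[0.6,0,0],"rotation":[0,0,0]},
    {"claw":0.6,"linear":[0.1,0,0],"rotation":[0,0,0]},
    {"claw":0.6,"linear":[0,0,0],"rotation":[0,0,0]}
  ]
}}

```text
time: 30.28
position: [0.6308, 0.2701, 0.0643]
tool_rot: [-1.443, 1.036, 1.438]
ft_force: [0.8, -0.1, -0.3]
grip_width: 0.483
```

Run:
```python
from h import *
go([.6295,.2697,.064],108.6)
```

```text
pos [630.8 270.1  64.3] shift [0.01 0.06 0.  ] rot [-0.003  0.     0.003]
```

Call:
{"method": "play_rows", "body": {
  "newtons": 45,
  "targets": [
    {"claw":1,"linear":[0,0.05,0],"rotation":[0,0,0.003]},
    {"claw":1,"linear":[0,0,0],"rotation":[0,0,0]},
    {"claw":1,"linear":[0,0,0],"rotation":[0,0,0]},
    {"claw":1,"linear":[0,0,0],"rotation":[0,0,0]},
    {"claw":1,"linear":[0,0,0],"rotation":[0,0,0]},
    {"claw":1,"linear":[0,0,0],"rotation":[0,0,0]},
    {"claw":1,"linear":[0,0,0],"rotation":[0,0,0]}
  ]
}}

```text
time: 30.87
position: [0.6311, 0.2692, 0.0664]
tool_rot: [-1.442, 1.039, 1.439]
ft_force: [1.4, 0.7, -1.5]
grip_width: 0.108
```

Run:
```python
from h import *
s=get_state();go([.6295,.2697,.064],108.6);print(s['grip_width'],s['ft_force'],s['torque']);pickle.dump(s,open('kgrasp.pkl','wb'))
```

```text
pos [631.1 269.2  66.4] shift [0.1  0.05 0.04] rot [-0.003 -0.     0.001]
0.10754521450546774 [ 1.44361727  0.65910584 -1.47357096] [0.02764954 0.00904933 0.01162728]
```

Call:
{"method": "play_rows", "body": {
  "targets": [
    {"claw":1,"linear":[-0.3,0,0],"rotation":[0,0,0]},
    {"claw":1,"linear":[-0.5,0,0],"rotation":[0,0,0]},
    {"claw":1,"linear":[-0.6,0,0],"rotation":[0,0,0]},
    {"claw":1,"linear":[-0.6,0,0],"rotation":[0,0,0]},
    {"claw":1,"linear":[-0.8,0,0],"rotation":[0,0,0]},
    {"claw":1,"linear":[-0.9,0,0],"rotation":[0,0,0]},
    {"claw":1,"linear":[-0.9,0,0],"rotation":[0,0,0]},
    {"claw":1,"linear":[-0.9,0,0],"rotation":[0,0,0]},
    {"claw":1,"linear":[-0.6,0,0],"rotation":[0,0,0]},
    {"claw":1,"linear":[0,0,0],"rotation":[0,0,0]}
  ]
}}

```text
time: 31.7
position: [0.6309, 0.2691, 0.2348]
tool_rot: [-1.442, 1.035, 1.436]
ft_force: [0.4, -0.4, 0.2]
grip_width: 0.112
```

Run:
```python
from h import *
print(get_state()['grip_width']);go([.70,-.013,.22],90.4)
```

```text
0.11170453716882461
pos [630.9 269.1 234.8] shift [  0.58   0.92 -11.58] rot [0.199 0.001 0.004]
```

Call:
{"method": "play_rows", "body": {
  "targets": [
    {"claw":1,"linear":[0,0,-0.5],"rotation":[0.066,0,0.002]},
    {"claw":1,"linear":[0,0,-0.9],"rotation":[0.066,0,0.002]},
    {"claw":1,"linear":[0,0,-1],"rotation":[0.066,0,0]},
    {"claw":1,"linear":[0,-0.3,-1],"rotation":[0,0,0]},
    {"claw":1,"linear":[0,-0.5,-1],"rotation":[0,0,0]},
    {"claw":1,"linear":[0,-0.5,-1],"rotation":[0,0,0]},
    {"claw":1,"linear":[0,-0.5,-1],"rotation":[0,0,0]},
    {"claw":1,"linear":[0,-0.5,-1],"rotation":[0,0,0]},
    {"claw":1,"linear":[0,-0.5,-1],"rotation":[0,0,0]},
    {"claw":1,"linear":[0,0,-1],"rotation":[0,0,0]}
  ]
}}

```text
time: 32.53
position: [0.7129, 0.0397, 0.233]
tool_rot: [-1.208, 1.197, 1.224]
ft_force: [-0.2, 0.2, -1.3]
grip_width: 0.11
```

Run:
```python
from h import *
go([.70,-.013,.22],90.4)
```

```text
pos [712.9  39.7 233. ] shift [ 0.5   0.54 -2.11] rot [ 0.003  0.007 -0.001]
```

Call:
{"method": "play_rows", "body": {
  "targets": [
    {"claw":1,"linear":[0.2,0.3,-0.9],"rotation":[0.003,0.007,0]},
    {"claw":1,"linear":[0.2,0,-0.8],"rotation":[0,0,0]},
    {"claw":1,"linear":[0,0,-0.2],"rotation":[0,0,0]},
    {"claw":1,"linear":[0,0,0],"rotation":[0,0,0]},
    {"claw":1,"linear":[0,0,0],"rotation":[0,0,0]}
  ]
}}

```text
time: 32.95
position: [0.7039, -0.0201, 0.2211]
tool_rot: [-1.206, 1.219, 1.205]
ft_force: [0.9, 0.6, 0.2]
grip_width: 0.112
```

Run:
```python
from h import *
s=get_state();a=get_image('wrist');pickle.dump(s,open('w10.pkl','wb'));cv2.imwrite('pics/w10.png',a)
print(s['position'])
u,v=proj('wrist',[.6225,-.013,.104],s)[0].astype(int);print(u,v)
v0=max(v-60,0);print('org',u-80,v0)
c=a[v0:v0+240,u-80:u+80];print(c.shape)
cv2.imwrite('pics/c10.png',cv2.resize(c,None,fx=2.5*1.5,fy=2.5,interpolation=cv2.INTER_CUBIC) if 0 else cv2.resize(c,None,fx=2.5,fy=2.5,interpolation=cv2.INTER_CUBIC))
```

```text
[ 0.70392132 -0.02009857  0.22111704]
324 121
org 244 61
(240, 160, 3)
```

View pics/c10.png

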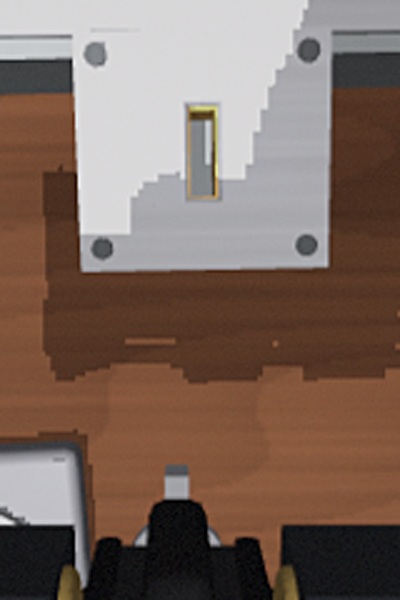

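Run:
```python
from h import *
s=pickle.load(open('w10.pkl','rb'))
g=lambda a,z:onz('wrist',np.array(a)/2.5+[244,61],z,s)
def ang(a,b):d=b-a;return np.degrees(np.arctan2(d[1],d[0])).round(2)
c=g([(186,103),(219,102),(221,200),(186,201)],.104);print('slot',c.mean(0),ang(c[0],c[3]),ang(c[1],c[2]),np.linalg.norm(c[0]-c[3]),np.linalg.norm(c[0]-c[1]))
c=g([(80,271),(329,267)],.104);print('case edge',c, ang(c[0],c[1])-90)
M=tool(s)
for q in([.0544,.0012,0],[.0544,.010,0],[.0544-.006,.0112,0]):
    p=(M@[*q,1])[:3];print(q,p.round(4),(proj('wrist',p,s)[0]-[244,61])*2.5)
k=pickle.load(open('kgrasp.pkl','rb'));print('key in tool',(np.linalg.inv(tool(k))@[.6297,.2696,.012,1]).round(4))
```

```text
slot [ 0.62288677 -0.01240612  0.104     ] -0.23 1.46 0.025268625062322615 0.008780420454833023
case edge [[ 0.65421286 -0.04645018  0.104     ]
 [ 0.65353229  0.02239278  0.104     ]] 0.5699999999999932
[0.0544, 0.0012, 0] [ 0.7025 -0.0204  0.1667] [173.52645379 502.61244167]
[0.0544, 0.01, 0] [ 0.6937 -0.0203  0.1668] [173.5257762  465.12210957]
[0.0484, 0.0112, 0] [ 0.6925 -0.0203  0.1728] [173.43480091 466.75736433]
key in tool [5.44e-02 1.30e-03 8.00e-04 1.00e+00]
```

Run:
```python
from h import *
go([.624,-.0134,.175],90.5)
```

```text
pos [704.1 -19.4 221.2] shift [1.86 3.2  0.23] rot [-0.009 -0.003 -0.003]
```

Call:
{"method": "play_rows", "body": {
  "targets": [
    {"claw":1,"linear":[0,0.8,0.1],"rotation":[-0.009,-0.003,-0.003]},
    {"claw":1,"linear":[0,0.9,0.1],"rotation":[0,0,0]},
    {"claw":1,"linear":[0.3,0.9,0],"rotation":[0,0,0]},
    {"claw":1,"linear":[0.5,0.5,0],"rotation":[0,0,0]},
    {"claw":1,"linear":[0.5,0,0],"rotation":[0,0,0]},
    {"claw":1,"linear":[0.3,0,0],"rotation":[0,0,0]},
    {"claw":1,"linear":[0,0,0],"rotation":[0,0,0]}
  ]
}}

```text
time: 33.58
position: [0.6274, 0.0009, 0.1802]
tool_rot: [-1.228, 1.187, 1.229]
ft_force: [-0.2, 1.0, -1.6]
grip_width: 0.11
```

Run:
```python
from h import *
go([.624,-.0134,.165],90.5)
```

```text
pos [627.4   0.9 180.2] shift [ 0.6   0.16 -0.57] rot [0.013 0.004 0.003]
```

Call:
{"method": "play_rows", "body": {
  "targets": [
    {"claw":1,"linear":[0.1,0.16,-0.55],"rotation":[0.013,0.004,0.003]},
    {"claw":1,"linear":[0.3,0,0],"rotation":[0,0,0]},
    {"claw":1,"linear":[0,0,0],"rotation":[0,0,0]},
    {"claw":1,"linear":[0,0,0],"rotation":[0,0,0]}
  ]
}}

```text
time: 33.92
position: [0.6265, -0.0135, 0.1695]
tool_rot: [-1.218, 1.207, 1.212]
ft_force: [0.4, -0.2, -0.1]
grip_width: 0.108
```

Run:
```python
from h import *
go([.624,-.0134,.162],90.5)
```

```text
pos [626.5 -13.5 169.5] shift [0.3  0.1  0.01] rot [-0.001 -0.002  0.001]
```

Aligned sideways; remaining x error 2.5 mm. Correct it and settle.

Call:
{"method": "play_rows", "body": {
  "targets": [
    {"claw":1,"linear":[0.05,0.12,0.01],"rotation":[-0.001,-0.002,0]},
    {"claw":1,"linear":[0.1,0,0],"rotation":[0,0,0]},
    {"claw":1,"linear":[0,0,0],"rotation":[0,0,0]}
  ]
}}

```text
time: 34.17
position: [0.6242, -0.0142, 0.1656]
tool_rot: [-1.217, 1.204, 1.213]
ft_force: [-0.6, -0.0, -0.5]
grip_width: 0.11
```

Run:
```python
from h import *
go([.624,-.0134,.14],90.5)
```

```text
pos [624.2 -14.2 165.6] shift [1.03 0.01 0.03] rot [-0.    -0.001  0.002]
```

Call:
{"method": "play_rows", "body": {
  "targets": [
    {"claw":1,"linear":[0.3,0.01,0.03],"rotation":[0,0,0.001]},
    {"claw":1,"linear":[0.3,0,0],"rotation":[0,0,0]},
    {"claw":1,"linear":[0.25,0,0],"rotation":[0,0,0]}
  ]
}}

```text
time: 34.42
position: [0.6252, -0.0134, 0.1446]
tool_rot: [-1.218, 1.202, 1.212]
ft_force: [0.6, 0.6, -0.8]
grip_width: 0.115
```

Run:
```python
from h import *
go([.624,-.0134,.1224],90.5);print(get_state()['torque'])
```

```text
pos [625.2 -13.4 144.6] shift [0.89 0.05 0.  ] rot [-0.    -0.     0.003]
[ 0.07016402  0.03581563 -0.01762069]
```

Call:
{"method": "play_rows", "body": {
  "targets": [
    {"claw":1,"linear":[0.3,0.05,0],"rotation":[0,0,0.003]},
    {"claw":1,"linear":[0.3,0,0],"rotation":[0,0,0]},
    {"claw":1,"linear":[0.3,0,0],"rotation":[0,0,0]},
    {"claw":1,"linear":[0.15,0,0],"rotation":[0,0,0]}
  ]
}}

```text
time: 34.75
position: [0.6245, -0.0133, 0.1207]
tool_rot: [-1.214, 1.204, 1.217]
ft_force: [-15.3, 2.3, 43.2]
grip_width: 0.111
```

Run:
```python
from h import *
go([.624,-.0134,.1224],90.5);print(get_state()['torque'])
```

```text
pos [624.5 -13.3 120.7] shift [-0.07  0.02 -0.  ] rot [ 0.     0.001 -0.   ]
[ 0.52001168  3.84257052 -0.04961499]
```

Call:
{"method": "play_rows", "body": {
  "newtons": 60,
  "targets": [
    {"claw":1,"linear":[-0.03,0,0],"rotation":[0,0,0]},
    {"claw":1,"linear":[0,0.004,-0.006],"rotation":[0.05,0,0]},
    {"claw":1,"linear":[0,0.004,-0.006],"rotation":[0.06,0,0]},
    {"claw":1,"linear":[0,0.004,-0.006],"rotation":[0.06,0,0]},
    {"claw":1,"linear":[0,0.004,-0.006],"rotation":[0.06,0,0]},
    {"claw":1,"linear":[0,0,0],"rotation":[0,0,0]}
  ]
}}

```text
time: 35.25
position: [0.6251, -0.0142, 0.1229]
tool_rot: [-0.931, 1.357, 0.935]
ft_force: [-1.6, -0.7, 1.3]
grip_width: 0.11
```

Run:
```python
from h import *
go([.624,-.0134,.1215],90.5);s=get_state();print(s['torque'],s['joint_positions'].round(2))
```

```text
pos [625.1 -14.2 122.9] shift [0.06 0.05 0.01] rot [-0.24   0.003  0.001]
[0.0147382  0.20213916 0.0408754 ] [-0.71  0.45  0.89  1.67 -0.37  1.2   1.47]
```

Call:
{"method": "play_rows", "body": {
  "targets": [
    {"claw":1,"linear":[0.02,0.03,-0.01],"rotation":[0.06,0,0]},
    {"claw":1,"linear":[0,0.02,-0.01],"rotation":[0.065,0,0]},
    {"claw":1,"linear":[0,0.01,-0.01],"rotation":[0.065,0,0]},
    {"claw":1,"linear":[0,0.01,-0.02],"rotation":[0.065,0,0]},
    {"claw":1,"linear":[0,0,0],"rotation":[0.065,0,0]},
    {"claw":1,"linear":[0,0,0],"rotation":[0,0,0]}
  ]
}}

```text
time: 35.75
position: [0.6244, -0.015, 0.1227]
tool_rot: [-0.542, 1.495, 0.544]
ft_force: [-1.6, 0.1, 1.0]
grip_width: 0.106
```

Run:
```python
from h import *
go([.6225,-.0139,.1215],90.5);go([.6225,-.0139,.1215],90.5-83);s=get_state();print(s['torque'],s['joint_positions'].round(2))
```

```text
pos [624.4 -15.  122.7] shift [ 0.05  0.08 -0.03] rot [-0.563  0.003  0.002]
pos [624.4 -15.  122.7] shift [ 0.05  0.08 -0.03] rot [ 0.359  0.004 -0.   ]
[-0.04115714  0.18530242  0.03483019] [-0.78  0.49  1.    1.67 -0.44  1.22  1.01]
```

Call:
{"method": "play_rows", "body": {
  "targets": [
    {"claw":1,"linear":[0.02,0.04,-0.02],"rotation":[0.065,0,0]},
    {"claw":1,"linear":[0,0.02,-0.02],"rotation":[0.065,0,0]},
    {"claw":1,"linear":[0,0,-0.02],"rotation":[0.065,0,0]},
    {"claw":1,"linear":[0,0,-0.02],"rotation":[0.065,0,0]},
    {"claw":1,"linear":[0,0,0],"rotation":[0.065,0,0]},
    {"claw":1,"linear":[0,0,0],"rotation":[0.065,0,0]}
  ]
}}

```text
time: 36.25
position: [0.6234, -0.0154, 0.1226]
tool_rot: [-0.068, 1.561, 0.072]
ft_force: [-1.0, -0.1, 3.6]
grip_width: 0.11
```

Run:
```python
from h import *
go([.6225,-.0139,.1215],90.5);s=get_state();print(s['torque'],s['joint_positions'].round(2))
```

```text
pos [623.4 -15.4 122.6] shift [ 0.04  0.06 -0.03] rot [-0.949  0.005  0.003]
[-0.10302685  0.51926139  0.61107955] [-0.86  0.55  1.13  1.68 -0.53  1.24  0.47]
```

Call:
{"method": "play_rows", "body": {
  "targets": [
    {"claw":1,"linear":[0,0,0],"rotation":[0.06,0,0]},
    {"claw":1,"linear":[0,0,0],"rotation":[0.06,0,0]},
    {"claw":1,"linear":[0,0,0],"rotation":[0.06,0,0]}
  ]
}}

```text
time: 36.5
position: [0.6233, -0.0154, 0.1226]
tool_rot: [0.142, 1.559, -0.142]
ft_force: [-1.3, -0.7, 4.4]
grip_width: 0.131
```

Run:
```python
from h import *
go([.6225,-.0139,.1215],90.5);s=get_state();print(s['torque'],s['joint_positions'].round(2))
```

```text
pos [623.3 -15.4 122.6] shift [ 0.05  0.05 -0.04] rot [-1.121  0.004  0.003]
[-0.30547616  0.4623319   1.72685035] [-0.88  0.57  1.17  1.68 -0.55  1.25  0.22]
```

Call:
{"method": "play_rows", "body": {
  "targets": [
    {"claw":1,"linear":[0,0,0],"rotation":[-0.065,0,0]},
    {"claw":1,"linear":[0.01,0,0],"rotation":[-0.075,0,0]},
    {"claw":1,"linear":[0,0,0],"rotation":[-0.075,0,0]},
    {"claw":1,"linear":[0,0,0.01],"rotation":[-0.075,0,0]},
    {"claw":1,"linear":[0.01,0,0.01],"rotation":[-0.075,0,0]},
    {"claw":1,"linear":[0,0,0.01],"rotation":[-0.075,0,0]},
    {"claw":1,"linear":[0,0,0.01],"rotation":[-0.075,0,0]},
    {"claw":1,"linear":[0.01,0,0],"rotation":[-0.075,0,0]},
    {"claw":1,"linear":[0,0,0],"rotation":[-0.075,0,0]}
  ]
}}

```text
time: 37.25
position: [0.6244, -0.0142, 0.1212]
tool_rot: [-0.73, 1.443, 0.721]
ft_force: [-1.6, 1.2, 1.0]
grip_width: 0.113
```

Run:
```python
from h import *
go([.624,-.0134,.122],90.5);s=get_state();print(s['torque'],s['grip_width'])
```

```text
pos [624.4 -14.2 121.2] shift [-0.03  0.03  0.01] rot [-0.413 -0.001  0.004]
[ 0.11846678  0.17600986 -0.05009269] 0.11251138632598906
```

Call:
{"method": "play_rows", "body": {
  "targets": [
    {"claw":1,"linear":[0,0.01,0],"rotation":[-0.075,0,0.002]},
    {"claw":1,"linear":[0,0.01,0.01],"rotation":[-0.075,0,0]},
    {"claw":1,"linear":[0,0,0.01],"rotation":[-0.075,0,0]},
    {"claw":1,"linear":[0,0,0.01],"rotation":[-0.075,0,0]},
    {"claw":1,"linear":[0,0,0],"rotation":[-0.06,0,0]},
    {"claw":1,"linear":[0,0,0],"rotation":[-0.05,0,0]},
    {"claw":1,"linear":[0,0,0],"rotation":[-0.05,0,0]}
  ]
}}

```text
time: 37.83
position: [0.6247, -0.0131, 0.1212]
tool_rot: [-1.314, 1.136, 1.309]
ft_force: [-1.1, -0.5, 1.5]
grip_width: 0.112
```

Run:
```python
from h import *
go([.624,-.0134,.122],90.5);s=get_state();print(s['torque'],s['grip_width'])
```

```text
pos [624.7 -13.1 121.2] shift [-0.03  0.03 -0.01] rot [ 0.084 -0.     0.003]
[ 0.07789513  0.2255118  -0.19431351] 0.11172352361606308
```

Call:
{"method": "play_rows", "body": {
  "targets": [
    {"claw":1,"linear":[0,0,0],"rotation":[-0.03,0,0]},
    {"claw":1,"linear":[0,0,0],"rotation":[0,0,0]},
    {"claw":1,"linear":[0,0.03,0],"rotation":[0.05,0,0.003]},
    {"claw":1,"linear":[0,0,0],"rotation":[0.03,0,0]},
    {"claw":1,"linear":[0,0,0],"rotation":[0,0,0]}
  ]
}}

```text
time: 38.25
position: [0.6245, -0.0132, 0.1211]
tool_rot: [-1.265, 1.17, 1.265]
ft_force: [-1.1, 0.3, 3.2]
grip_width: 0.111
```

Run:
```python
from h import *
go([.624,-.0134,.122],90.5);s=get_state();print(s['torque'],s['grip_width'],s['ft_force'])
```

```text
pos [624.5 -13.2 121.1] shift [-0.03  0.02 -0.  ] rot [0.043 0.001 0.001]
[0.06262121 0.28942906 0.00165772] 0.11076972504094466 [-1.12371499  0.34660979  3.23737946]
```

Call:
{"method": "play_rows", "body": {
  "targets": [
    {"claw":1,"linear":[0,0.02,0],"rotation":[0.043,0,0]},
    {"claw":1,"linear":[0,0,0],"rotation":[0,0,0]},
    {"claw":1,"linear":[-0.2,0,0],"rotation":[0,0,0]},
    {"claw":1,"linear":[-0.2,0,0],"rotation":[0,0,0]},
    {"claw":1,"linear":[-0.2,0,0],"rotation":[0,0,0]}
  ]
}}

```text
time: 38.67
position: [0.6233, -0.0133, 0.1349]
tool_rot: [-1.224, 1.199, 1.225]
ft_force: [1.6, -0.4, -1.5]
grip_width: 0.107
```

Run:
```python
from h import *
go([.624,-.0134,.122],90.5);s=get_state();print(s['torque'],s['grip_width'],s['ft_force'])
```

```text
pos [623.3 -13.3 134.9] shift [ 0.52 -0.03 -0.01] rot [ 0.008  0.    -0.   ]
[ 0.00644489 -0.16663276 -0.00827533] 0.10741917130478089 [ 1.64118213 -0.42630545 -1.5443278 ]
```

Coming out freely. Continue up to clear.

Call:
{"method": "play_rows", "body": {
  "targets": [
    {"claw":1,"linear":[-0.3,0,0],"rotation":[0,0,0]},
    {"claw":1,"linear":[-0.4,0,0],"rotation":[0,0,0]},
    {"claw":1,"linear":[-0.5,0,0],"rotation":[0,0,0]},
    {"claw":1,"linear":[-0.7,0,0],"rotation":[0,0,0]},
    {"claw":1,"linear":[-0.8,0,0],"rotation":[0,0,0]},
    {"claw":1,"linear":[-0.8,-0.3,0],"rotation":[0,0,0]},
    {"claw":1,"linear":[-0.5,-0.8,0],"rotation":[0,0,0]},
    {"claw":1,"linear":[0,-0.9,0],"rotation":[0,0,0]},
    {"claw":1,"linear":[0,-0.9,0],"rotation":[0,0,0]},
    {"claw":1,"linear":[0,-0.3,0],"rotation":[0,0,0]}
  ]
}}

```text
time: 39.5
position: [0.7047, -0.011, 0.2535]
tool_rot: [-1.229, 1.188, 1.226]
ft_force: [-0.1, -0.7, -2.2]
grip_width: 0.108
```

Run:
```python
from h import *
s=get_state();a=get_image('wrist');pickle.dump(s,open('w11.pkl','wb'));cv2.imwrite('pics/w11.png',a)
u,v=proj('wrist',[.56,-.013,.09],s)[0].astype(int);print(u,v,s['position'])
cv2.imwrite('pics/c11.png',cv2.resize(a[0:310,180:460],None,fx=1.9,fy=1.9,interpolation=cv2.INTER_CUBIC))
go([.632,.2690,.22],108.6)
```

```text
315 33 [ 0.70474683 -0.01096802  0.25346437]
pos [705.1 -11.1 253.5] shift [ 1.36  2.63 11.28] rot [-0.189  0.002  0.005]
```

View pics/c11.png

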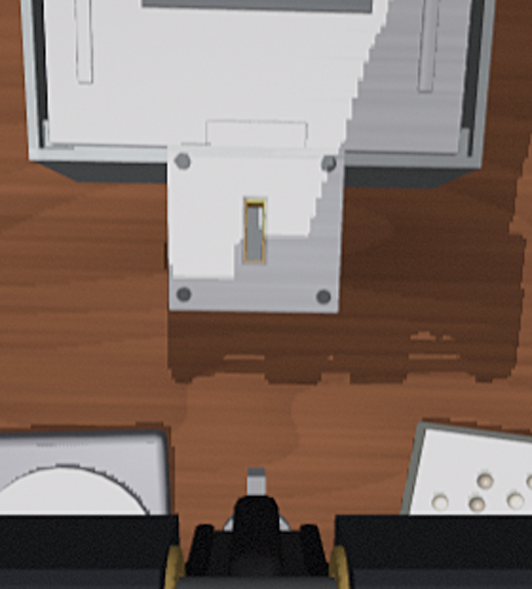

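Run:
```python
from h import *
s=pickle.load(open('w11.pkl','rb'));M=tool(s)
for q in([.0527,.010,0],[.0527,.011,.0008],[.0527,.011,0],[.0487,.011,0.0008]):
    p=(M@[*q,1])[:3];print(q,(proj('wrist',p,s)[0]-[180,0])*1.9)
# subpixel: bit tip columns in w11
a=cv2.imread('pics/w11.png');print(a[248:260:3,306:324].sum(2))
b=cv2.imread('pics/w10.png');print(b[250:262:3,306:324].sum(2))
```

```text
[0.0527, 0.01, 0] [253.38311184 470.77826031]
[0.0527, 0.011, 0.0008] [256.10894764 467.48522168]
[0.0527, 0.011, 0] [253.38295129 467.48307249]
[0.0487, 0.011, 0.0008] [256.10981021 470.9626947 ]
[[285 285 280 284 271 247 249 256 256 256 251 254 252 269 276 284 287 291]
 [283 281 280 259 442 461 456 453 452 452 454 453 465 399 299 279 280 285]
 [292 287 287 253 487 500 492 490 490 492 489 491 506 433 308 275 290 294]
 [275 277 268 241 485 501 488 490 489 492 491 495 510 427 294 262 268 272]]
[[279 281 280 273 254 240 231 241 240 240 240 238 235 261 274 277 283 275]
 [290 280 270 317 492 509 503 497 502 501 504 505 517 393 278 265 279 280]
 [277 279 266 298 489 500 493 492 488 489 491 491 514 391 271 278 284 286]
 [275 284 289 340 475 490 481 480 484 478 482 483 499 383 304 293 290 289]]
```

Call:
{"method": "play_rows", "body": {
  "targets": [
    {"claw":1,"linear":[0,0.2,0.6],"rotation":[0,0,0.002]},
    {"claw":1,"linear":[0,0.2,1],"rotation":[0,0,0]},
    {"claw":1,"linear":[0,0.2,1],"rotation":[0,0,0]},
    {"claw":1,"linear":[0,0.3,1],"rotation":[0,0,0]},
    {"claw":1,"linear":[0,0.3,1],"rotation":[0,0,0]},
    {"claw":1,"linear":[0,0.3,1],"rotation":[0,0,0]},
    {"claw":1,"linear":[0,0.3,1],"rotation":[0,0,0]},
    {"claw":1,"linear":[0,0.3,1],"rotation":[0,0,0]},
    {"claw":1,"linear":[0,0.3,1],"rotation":[0,0,0]},
    {"claw":1,"linear":[0,0.2,1],"rotation":[-0.05,0,0]}
  ]
}}

```text
time: 40.38
position: [0.6298, 0.2222, 0.2626]
tool_rot: [-1.281, 1.165, 1.269]
ft_force: [0.8, -0.4, 0.2]
grip_width: 0.108
```

Call:
{"method": "play_rows", "body": {
  "targets": [
    {"claw":1,"linear":[0.2,0,0.4],"rotation":[-0.06,0,0]},
    {"claw":1,"linear":[0.3,0,0],"rotation":[-0.06,0,0]},
    {"claw":1,"linear":[0.2,0,0],"rotation":[0,0,0]},
    {"claw":1,"linear":[0,0,0],"rotation":[0,0,0]}
  ]
}}

```text
time: 40.72
position: [0.6239, 0.2435, 0.2483]
tool_rot: [-1.43, 1.046, 1.425]
ft_force: [0.0, -0.5, -1.3]
grip_width: 0.111
```

Run:
```python
from h import *
go([.6311,.2692,.13],108.6)
```

```text
pos [623.9 243.5 248.3] shift [ 4.73 -0.56  0.9 ] rot [-0.014  0.     0.003]
```

Call:
{"method": "play_rows", "body": {
  "targets": [
    {"claw":1,"linear":[0.3,-0.56,0.9],"rotation":[-0.014,0,0.003]},
    {"claw":1,"linear":[0.8,0,0],"rotation":[0,0,0]},
    {"claw":1,"linear":[0.9,0,0],"rotation":[0,0,0]},
    {"claw":1,"linear":[0.9,0,0],"rotation":[0,0,0]},
    {"claw":1,"linear":[0.9,0,0],"rotation":[0,0,0]},
    {"claw":1,"linear":[0.6,0,0],"rotation":[0,0,0]},
    {"claw":1,"linear":[0,0,0],"rotation":[0,0,0]},
    {"claw":1,"linear":[0,0,0],"rotation":[0,0,0]}
  ]
}}

```text
time: 41.38
position: [0.6345, 0.2613, 0.1424]
tool_rot: [-1.427, 1.051, 1.417]
ft_force: [0.8, -0.2, 0.1]
grip_width: 0.11
```

Run:
```python
from h import *
go([.6311,.2692,.11],108.6)
```

```text
pos [634.5 261.3 142.4] shift [1.29 0.05 0.34] rot [-0.019 -0.002  0.004]
```

Call:
{"method": "play_rows", "body": {
  "targets": [
    {"claw":1,"linear":[0.3,0.05,0.34],"rotation":[-0.019,-0.002,0.004]},
    {"claw":1,"linear":[0.5,0,0],"rotation":[0,0,0]},
    {"claw":1,"linear":[0.3,0,0],"rotation":[0,0,0]},
    {"claw":1,"linear":[0,0,0],"rotation":[0,0,0]},
    {"claw":1,"linear":[0,0,0],"rotation":[0,0,0]}
  ]
}}

```text
time: 41.8
position: [0.6331, 0.2694, 0.1172]
tool_rot: [-1.444, 1.033, 1.441]
ft_force: [-0.2, -0.2, -0.6]
grip_width: 0.107
```

Run:
```python
from h import *
go([.6311,.2692,.105],108.6)
```

```text
pos [633.1 269.4 117.2] shift [0.49 0.08 0.02] rot [-0.     0.001  0.004]
```

Call:
{"method": "play_rows", "body": {
  "targets": [
    {"claw":1,"linear":[0.2,0.1,0.02],"rotation":[0,0,0.003]},
    {"claw":1,"linear":[0.2,0,0],"rotation":[0,0,0]},
    {"claw":1,"linear":[0,0,0],"rotation":[0,0,0]}
  ]
}}

```text
time: 42.05
position: [0.6309, 0.2692, 0.1072]
tool_rot: [-1.443, 1.036, 1.443]
ft_force: [-0.8, -0.3, -0.6]
grip_width: 0.106
```

Run:
```python
from h import *
go([.6311,.2692,.085],108.6)
```

```text
pos [630.9 269.2 107.2] shift [ 0.89 -0.01 -0.  ] rot [-0.001  0.001  0.001]
```

Dead on; insert.

Call:
{"method": "play_rows", "body": {
  "targets": [
    {"claw":1,"linear":[0.3,0,0],"rotation":[0,0,0]},
    {"claw":1,"linear":[0.3,0,0],"rotation":[0,0,0]},
    {"claw":1,"linear":[0.3,0,0],"rotation":[0,0,0]}
  ]
}}

```text
time: 42.3
position: [0.6323, 0.2696, 0.085]
tool_rot: [-1.443, 1.032, 1.441]
ft_force: [-0.2, -0.4, -1.1]
grip_width: 0.109
```

Run:
```python
from h import *
go([.6311,.2692,.065],108.6)
```

```text
pos [632.3 269.6  85. ] shift [ 0.8   0.06 -0.  ] rot [-0.001  0.001  0.004]
```

Call:
{"method": "play_rows", "body": {
  "targets": [
    {"claw":1,"linear":[0.3,0.05,0],"rotation":[0,0,0.003]},
    {"claw":1,"linear":[0.3,0,0],"rotation":[0,0,0]},
    {"claw":1,"linear":[0.25,0,0],"rotation":[0,0,0]},
    {"claw":1,"linear":[0.1,0,0],"rotation":[0,0,0]}
  ]
}}

```text
time: 42.63
position: [0.6311, 0.269, 0.0648]
tool_rot: [-1.44, 1.037, 1.447]
ft_force: [-6.6, -0.6, 16.1]
grip_width: 0.109
```

Call:
{"method": "play_rows", "body": {
  "targets": [
    {"claw":1,"linear":[0,0,0],"rotation":[0,0,0]},
    {"claw":0.5,"linear":[0,0,0],"rotation":[0,0,0]},
    {"claw":0.5,"linear":[0,0,0],"rotation":[0,0,0]},
    {"claw":0.5,"linear":[0,0,0],"rotation":[0,0,0]},
    {"claw":0.5,"linear":[-0.4,0,0],"rotation":[0,0,0]},
    {"claw":0.5,"linear":[-0.8,0,0],"rotation":[0,0,0]},
    {"claw":0.5,"linear":[-1,0,0],"rotation":[0,0,0]},
    {"claw":0.5,"linear":[-1,0,0],"rotation":[0,0,0]},
    {"claw":0.5,"linear":[-1,0,0],"rotation":[0,0,0]},
    {"claw":0.5,"linear":[-1,0,0],"rotation":[0,0,0]}
  ]
}}

```text
time: 43.47
position: [0.627, 0.2671, 0.1921]
tool_rot: [-1.437, 1.052, 1.455]
ft_force: [0.3, 0.1, 0.6]
grip_width: 0.496
```

Call:
{"method": "play_rows", "body": {
  "targets": [
    {"claw":0.5,"linear":[-1,0,0],"rotation":[0,0,0]},
    {"claw":0.5,"linear":[-0.5,0,0.8],"rotation":[0,0,0]},
    {"claw":0.5,"linear":[0,0,1],"rotation":[0,0,0]},
    {"claw":0.5,"linear":[0,0,1],"rotation":[0,0,0]},
    {"claw":0.5,"linear":[0,0,1],"rotation":[0,0,0]},
    {"claw":0.5,"linear":[0,0,0.5],"rotation":[0,0,0]},
    {"claw":0.5,"linear":[0,0,0],"rotation":[0,0,0]}
  ]
}}

```text
time: 44.05
position: [0.5979, 0.3702, 0.2448]
tool_rot: [-1.436, 1.041, 1.439]
ft_force: [-0.3, -0.1, 0.4]
grip_width: 0.5
```

Run:
```python
from h import *
a=get_image('scene');cv2.imwrite('pics/s12.png',cv2.resize(a[190:340,250:490],None,fx=3.3,fy=3.3,interpolation=cv2.INTER_CUBIC))
```

```text
(no output)
```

View pics/s12.png

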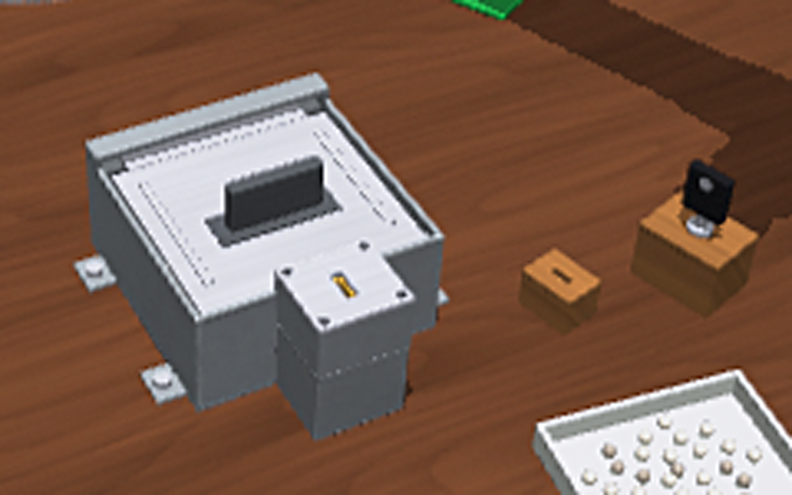

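```bash
python3 -c "
from bench import *
print(close_job())"
```

```text
the job is handed in; nothing more can be done
None
```

The job is handed in at about 44 s on the robot's clock, with every step done as asked. `close_job` gives no verdict.

- **Jars:** Only two small jars were there. Both stood upright on the strongbox floor in the camera view before the lid went on.
- **Lid:** I hooked the tongue under the lip at about 15° of tilt. It then swung down, with its underside worked out at about 78 mm and under 1° of tilt. The last picture shows it flat.
- **Lock:** The key went fully in and turned clockwise to a clear stop. It twisted a little in the grip when I held it against the stop. Turned back home, it came out freely, and the wrist picture showed the bolt out over the lid and the slot straight. I could not read the bolt and core joints directly.
- **Key:** It stands back in the larger block. I felt the collar land on the block, and the last picture shows the key upright.
- **End state:** The gripper was clear of everything. I never aimed near the large jar, the tray or the scale, but I did not measure whether they moved.

One thing went over what I intended: while I seated the key, the wrist force rose to about 46 N. It passed through the key rather than the gripper's body, and the wrist limit is 120 N. The other disagreement was my first rough overhead-camera estimate, about 1 cm off the close view at the lid's pull, so I used the wrist camera from there.

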